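Change the anvil's tool from the cutter to the bending fork

ROBOT

A 6-joint arm with a two-finger parallel gripper is mounted at the origin on the work surface. World frame = base frame: x ahead of the robot, y to its left, z up, the work surface at z = 0. Lengths are in m, angles in rad, forces in N, time in s.
With the tool pointing down it reaches from about 0.275 to 0.825 m from the base axis. Payload 5.2 kg.
Tool frame: the origin (TCP) lies on the centre line of the jaws, within the pads' length; the fingertips stand 22 mm ahead of it and the grasp point (between the pads) lies 3 mm ahead of it; x points along the fingers, y is the direction in which the jaws open and shut, and the axes are right-handed (so a half turn about x gives the same grasp; the last joint's range is limited). The gripper opens to 93 mm and grips with 3 to 60 N. Pads are 15 mm wide; open, the fingers measure 128 mm over their backs; the gripper's body (75 mm by 188 mm) begins 65 mm behind the grasp point.
Start: joints at [-1.499, 0.259, 1.535, -0, 1.348, -0.203], TCP at [0.149, -0.529, 0.241] pointing down, gripper open.
Joint ranges: [-3.14, 3.14], [-0.91, 2.08], [0.19, 2.58], [-1.22, 4.36], [0.22, 2.71], [-3.12, 3.12]. Speed limits (rad/s): [2.57, 2.57, 3.14, 3.14, 3.14, 3.14].

INTERFACE

Orientations are given as a unit quaternion [w, x, y, z].
In Python, from bench import env, vision gives the robot as it stands.
- The arm moves only by the tool servo_tool, never from a script. Its argument "plan" is a list of rows, each an object of numbers: "tx", "ty", "tz": the shift along the tool's x, y, z in m; "twist": the turn about the tool's x in units of 8 degrees (1.0 is 8 degrees). In form: [{"tx": .., "ty": .., "tz": .., "twist": ..}, ...]. A call has 1 to 12 rows; each row is the pose to reach, as a shift and turn from the pose commanded when the call began, along the tool's axes at that moment; what a row does not reach only later rows make up. A row lasts 1/10 s, in which the tool goes at most 50 mm and 8.59 degrees, less where a joint would pass 70% of its speed; a pose out of reach is approached as far as the arm can. A call with a gripper value outside its range is refused whole. "fingers" is the opening in per cent of the stroke, from 0 (shut) to 100 (fully open), set as the call begins (left out, the last holds). The fingers move at their own pace and stop on an object; "grip_force" is the grip in N (left out, the last holds). Time passes only in rows, so rows that repeat a pose let the fingers close. It gives the time, the measured TCP pose, the force and the opening at its end, in the units of the state.
- env.observe(): the state, without advancing time (a new reading comes with each control period).
- vision.grab_frame(name): name is "scene" or "top"; returns a dict with "color" (384x512x3 uint8, red, green, blue), "range_z" (384x512 float32, m along the optical axis (not along the pixel's ray), 0 where there is no reading), "fx", "fy", "cx", "cy" (pixels), "k1" (the pictures are not rectified: a ray, as slopes to the right and down, at radius r is drawn at 1 + k1 r^2 times it, then the intrinsics apply), "position" and "rotation" of the camera in the world. Camera axes: x right, y down, z forward; pixel columns grow to the right and rows downward; lengths in m; the calibration is good to about 2 mm. A picture is of the moment at which its call begins.
- env.close_job(): hands the job in, once; it reports no verdict.
The state is a dict: "clock": time; "joint_positions": joint angles; "qd": joint speeds; "joint_efforts": joint torques, N m; "eef_pos": TCP position; "orientation": TCP orientation; "force": force on the tool from outside, world axes, zero at the start; "ft_torque": the same for the moment, N m; "width": finger opening in m.
Only numpy, scipy, OpenCV 4.12 (cv2) and the standard library are available. Lean on these libraries where they do the work, as an engineer would, in place of code of your own. Each camera call takes 0.05 s, during which the arm holds its last target.

TASK

Change the tool in the anvil: lift the chisel-shaped cutter out of the square hole and stand it in the free middle hole of the timber rack, then take the two-pronged bending fork from the rack and fit it in the anvil's square hole with its two prongs side by side across the anvil. Its shank is a rough home-made fit, so feel for the hole and shuffle it gently, without forcing or dropping it, until it goes fully home with its shoulder flat on the anvil's face; let go of it there and leave the cone tool standing in its place in the rack.

Things in the scene. Friction and masses are not known exactly. Their poses are not given: they have to be found in the camera images.
- anvil: Bench anvil, dark steel with a bright face, fixed to the bench; 140 mm high, face 80 mm wide. Origin: centre of its foot, on the bench. z up, x across the face, y along the anvil towards the cone-shaped horn (tip near y = 258 mm); the square heel end, with the hole, is at y = -120 mm.
- hole (a point): The anvil's square hole, right through the 36 mm thick heel: centre of its mouth, in the plane of the face (140 mm above the bench). 20 x 20 mm, sharp-edged, its sides along the anvil's x and y, which are also this point's axes. At the start the cutter stands in it.
- rack: Timber rack, a fixed block 90 mm (x) by 300 mm (y), 62 mm high, with three 28 x 28 mm square holes down to the bench in a row along y, 95 mm apart. Fork and cone stand in the two outer holes, either way round; the middle one is free. Origin: centre of its underside, on the bench; z up.
- slot1 (a point): The rack's free middle hole: centre of its mouth, in the top of the rack (62 mm above the bench). Axes as the rack's.
- cutter_mid (a point): Cutter, 0.45 kg forged tool. From below: square shank 18 mm, 38 mm long, its last 8 mm ground down to 13 mm square; shoulder plate 44 (x) x 40 (y) x 12 mm; block 26 (x) x 34 (y) mm, 38 mm high; wedge 22 mm high, its edge along y. Point: on its axis in the block, 34 mm above the shoulder's underside. z up. Starts in the anvil's hole, shoulder on the face; lifts straight out.
- fork_mid (a point): Bending fork, about 0.45 kg. From below: shank as the cutter's, shoulder plate 50 (x) x 36 (y) x 12 mm, two square prongs 14 (x) x 16 (y) mm, 58 mm high, 46 mm over their outer faces along x. Point: midway between the prongs, 40 mm above the shoulder's underside. z up. The shank, welded on by eye, lies up to 3 mm off the fork's axis in x and in y, unmeasured, but square and upright.
- cone_mid (a point): Cone, a third forged tool, which stays in its outer hole of the rack: round shoulder of 44 mm, cone 63 mm high. Point: on its axis, 35 mm above the rack's top. z up.
Not all that is in view belongs to the job. What is shaped like the part that bears fork_mid but green or red is not meant.

How it is judged:
By the outcome, as a careful person would: the job done as asked, in the order asked, and still so for the second after the job is handed in, with the robot touching nothing.
It also fails if it takes over 67 s, if anything falls off the work surface, if the arm or the gripper's body presses on something with over 40 N, if the wrist force passes 120 N, or if a joint passes its speed limit or range.

## Working session

There is one attempt and no reset: what is moved stays moved. The work goes in short steps, Python scripts to look and compute and a tool call to move; the robot and the scene stay as the last step left them, time stands still between calls to the robot, and variables do not carry over. Pictures are saved under pics/ and viewed, and the job is handed in when it is done.

Besides the shell and the picture viewer there is one more tool, called after "Call:" as name(argument=value, ...), one argument or row to a line, values as JSON. servo_tool: Moves the arm, as the interface text tells. Its arguments: {"type":"object","properties":{"plan":{"type":"array","items":{"type":"object","properties":{"tx":{"type":"number"},"ty":{"type":"number"},"tz":{"type":"number"},"twist":{"type":"number"}}}},"fingers":{"type":"number"},"grip_force":{"type":"number"}},"required":["plan"]}

```bash
ls; mkdir -p pics
python3 - <<'E'
from bench import env, vision
import cv2, numpy as np
s=env.observe(); print(s)
for n in("scene","top"):
    f=vision.grab_frame(n); cv2.imwrite(f"pics/{n}0.png",f["color"][:,:,::-1]); np.savez(f"{n}0.npz",**f)
    print(n,f["fx"],f["fy"],f["cx"],f["cy"],f["k1"],f["position"],f["rotation"])
E
```

```text
pics
{'clock': 0.0, 'joint_positions': array([-1.49876258e+00,  2.59357621e-01,  1.53609669e+00,  1.10475619e-05,
        1.34803172e+00, -2.02768409e-01]), 'qd': array([-0.00025003, -0.00039221, -0.00011205,  0.00151584,  0.00012338,
        0.00037784]), 'joint_efforts': array([ 2.37550776e-04, -4.37302923e+01, -2.84000427e+01,  7.20318616e-02,
        4.17433621e-02, -1.50128358e-04]), 'eef_pos': array([ 0.14925037, -0.52881509,  0.23980437]), 'orientation': array([ 0.09618318,  0.70048985,  0.09751865, -0.7003948 ]), 'force': array([-0.17122742,  0.63735919,  0.29110503]), 'ft_torque': array([ 0.01877038, -0.00054359,  0.00538296]), 'width': 0.0929644721136123}
scene 389.34526533105566 389.34526533105566 256.04328826942054 187.20109190023962 -0.09708926597578263 [1.18652143 0.2327327  0.81717503] [-0.19833496  0.46431823  0.79635812 -0.33299486]
top 487.9266239548549 487.9266239548549 254.72098110661787 191.04461800537882 -0.07835186152630919 [ 0.47228873 -0.07934922  1.32566816] [-0.01166085  0.71193587 -0.70144164  0.03147982]
```

View pics/scene0.png

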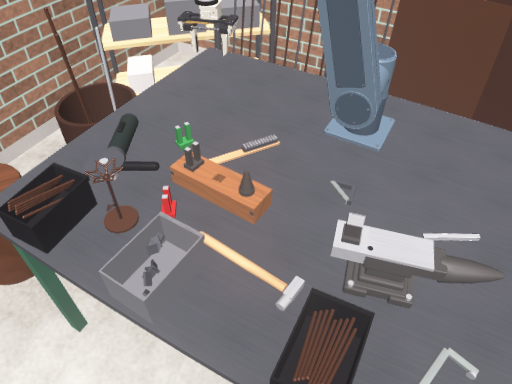

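View pics/top0.png

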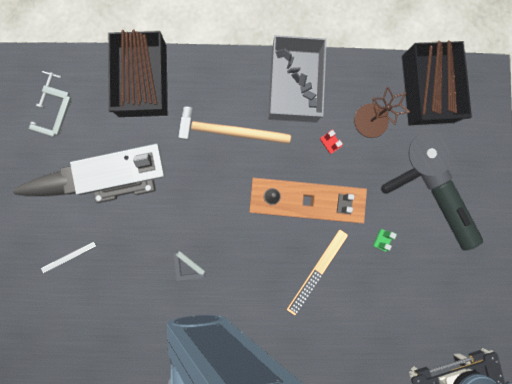

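The dark fork in the rack is at scene (193,155) and top (346,203). The look-alikes are a green fork at scene (184,135) / top (385,240) and a red one at scene (168,202) / top (331,141), both ruled out by colour. The cutter is in the anvil at top (143,160), the cone at top (272,197), and the free slot at top (308,201). Next I'll measure.

```bash
cat > h.py <<'E'
import numpy as np, cv2
from scipy.spatial.transform import Rotation as R
def load(n): return dict(np.load(n))
def K(f): return np.array([[f['fx'],0,f['cx']],[0,f['fy'],f['cy']],[0,0,1.]])
def rays(f,uv):
    # drawn = 1+k1 r^2 -> opencv k1 model
    p=cv2.undistortPoints(np.asarray(uv,float).reshape(-1,1,2),K(f),np.array([float(f['k1']),0,0,0])).reshape(-1,2)
    return np.c_[p,np.ones(len(p))]
def Rm(f): 
    q=f['rotation']; return R.from_quat([q[1],q[2],q[3],q[0]]).as_matrix()
def cloud(f):
    z=f['range_z']; H,W=z.shape
    u,v=np.meshgrid(np.arange(W),np.arange(H))
    d=rays(f,np.c_[u.ravel(),v.ravel()])*z.reshape(-1,1)
    return (d@Rm(f).T+f['position']).reshape(H,W,3)
def atz(f,uv,z):
    d=rays(f,uv)@Rm(f).T; t=(z-f['position'][2])/d[:,2]
    return f['position']+d*t[:,None]
def proj(f,P):
    Rw=Rm(f).T; rv,_=cv2.Rodrigues(Rw); t=-Rw@f['position']
    return cv2.projectPoints(np.asarray(P,float).reshape(-1,3),rv,t,K(f),np.array([float(f['k1']),0,0,0]))[0].reshape(-1,2)
def crop(f,u0,v0,u1,v1,s,name):
    c=f['color'][v0:v1,u0:u1,::-1]; cv2.imwrite(name,cv2.resize(c,None,fx=s,fy=s,interpolation=cv2.INTER_CUBIC))
E
python3 - <<'E'
from h import *
t=load('top0.npz');s=load('scene0.npz')
crop(t,240,165,390,265,5,'pics/t_rack.png');crop(t,60,130,180,215,6,'pics/t_anv.png')
crop(s,150,110,290,220,5,'pics/s_rack.png');crop(s,320,190,450,300,5,'pics/s_anv.png')
for n,f in(('top',t),('scene',s)):
    C=cloud(f); print(n,Rm(f).round(2).tolist())
    for lo,hi,nm in((.055,.068,'rack'),(.133,.147,'face')):
        m=(C[...,2]>lo)&(C[...,2]<hi)&(f['range_z']>0)&(C[...,0]>.2)&(C[...,0]<.8)
        k,l,st,c=cv2.connectedComponentsWithStats(m.astype(np.uint8))
        for i in np.argsort(-st[1:,4])[:4]+1:
            P=C[l==i]; r=cv2.minAreaRect((P[:,:2]*1000).astype(np.float32))
            print(nm,st[i],np.median(P,0).round(4),r)
E
```

```text
top [[0.01, -1.0, 0.06], [-1.0, -0.02, -0.03], [0.03, -0.06, -1.0]]
rack [ 249  178  118   45 3254] [ 0.5268 -0.2475  0.0623] ((527.1666259765625, -254.18251037597656), (302.0442199707031, 90.18072509765625), 85.4141845703125)
rack [ 427  170   56   80 1062] [ 0.5078 -0.6512  0.0629] ((512.84130859375, -653.920166015625), (227.7945098876953, 61.43126678466797), 30.401229858398438)
rack [309  99   8   9  47] [ 0.7876 -0.2625  0.0636] ((785.9483642578125, -263.5249938964844), (19.10961151123047, 25.163286209106445), 85.09127807617188)
rack [412 101   8  21  37] [ 0.7804 -0.5378  0.0614] ((772.5299682617188, -539.6429443359375), (55.571929931640625, 9.1683349609375), 11.441288948059082)
face [  70  144   93   51 2619] [0.5894 0.2385 0.1403] ((593.6361083984375, 228.89393615722656), (82.34162139892578, 224.3380889892578), 12.535696983337402)
face [ 25 180  28  12 115] [0.5497 0.4213 0.1344] ((552.2822265625, 419.7697448730469), (26.416831970214844, 69.72052764892578), 9.007553100585938)
face [348 194   6   6  25] [ 0.5344 -0.3477  0.135 ] ((535.541748046875, -348.785888671875), (12.50652
[... 808 characters left out ...]
87695312, 253.90234375), (12.529927253723145, 88.64584350585938), 7.1558380126953125)
face [ 332  220  103   51 2657] [0.5998 0.242  0.1402] ((595.0772705078125, 227.39608764648438), (85.04627227783203, 218.03573608398438), 12.468796730041504)
face [453 258  35  13 109] [0.555  0.4097 0.1337] ((554.0938720703125, 412.7106018066406), (19.677677154541016, 74.28104400634766), 12.454248428344727)
face [107 182   4   6  16] [ 0.7572 -0.4321  0.1392] ((757.1181030273438, -431.24169921875), (5.268428802490234, 7.812672138214111), 61.70221710205078)
face [185 147   6   4  15] [ 0.5372 -0.3483  0.134 ] ((536.2626953125, -348.2466125488281), (12.152050018310547, 13.037960052490234), 67.65351104736328)
```

```bash
python3 -c "
import cv2,numpy as np
a=cv2.imread('pics/t_rack.png');b=cv2.imread('pics/t_anv.png');print(a.shape,b.shape)"
```

```text
(500, 750, 3) (510, 720, 3)
```

View pics/t_rack.png

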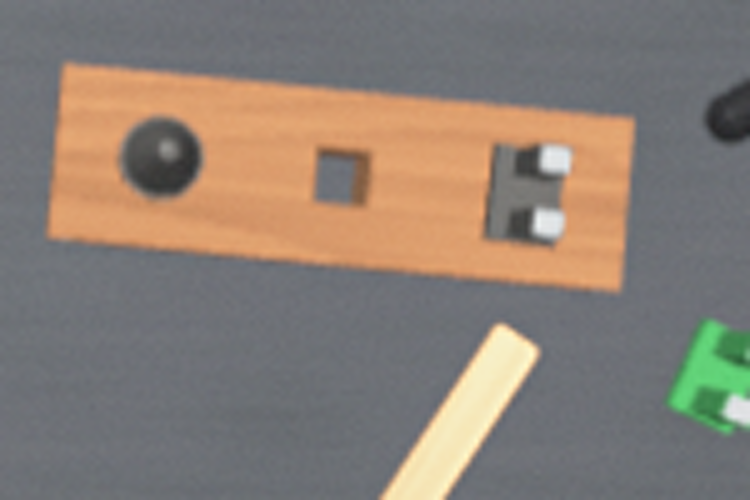

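View pics/t_anv.png

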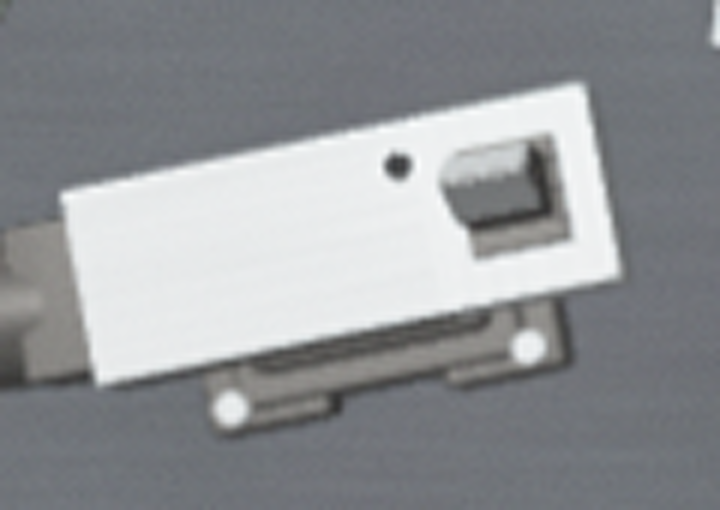

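View pics/s_rack.png

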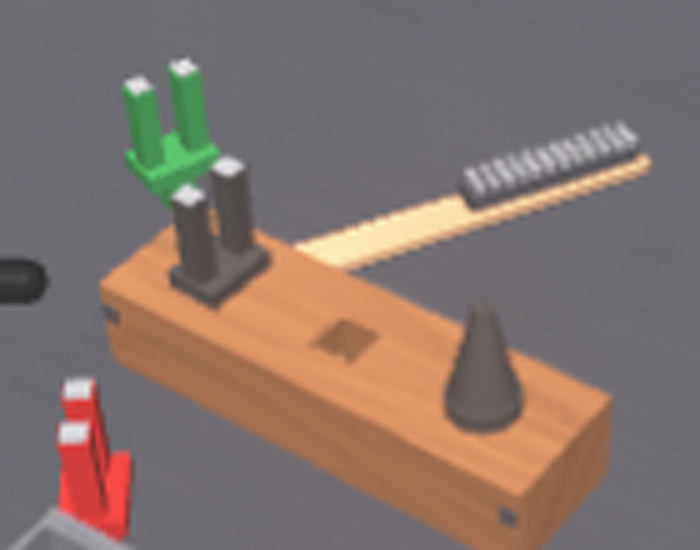

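View pics/s_anv.png

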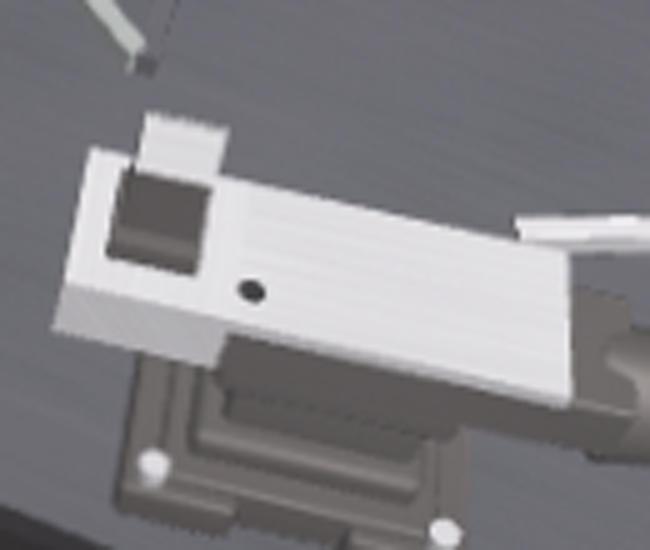

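```bash
cat > ov.py <<'E'
from h import *
def box(cx,cy,yaw,x,y,z0,z1,ox=0,oy=0):
    c,s=np.cos(yaw),np.sin(yaw); out=[]
    for z in(z0,z1):
        q=np.array([[-x,-y],[x,-y],[x,y],[-x,y]])/2+[ox,oy]
        out+= [[cx+c*a-s*b,cy+s*a+c*b,z] for a,b in q]
    return np.array(out)
def draw(f,boxes,u0,v0,u1,v1,s,name):
    im=cv2.resize(f['color'][v0:v1,u0:u1,::-1],None,fx=s,fy=s,interpolation=cv2.INTER_CUBIC)
    cols=[(0,0,255),(0,255,0),(255,0,0),(0,255,255),(255,0,255)]
    for k,b in enumerate(boxes):
        p=((proj(f,b)-[u0,v0]+.5)*s-.5)
        for i in range(4):
            for a,c in((i,(i+1)%4),(4+i,4+(i+1)%4),(i,4+i)):
                cv2.line(im,tuple((p[a]*8).astype(int)),tuple((p[c]*8).astype(int)),cols[k%5],1,cv2.LINE_AA,3)
    cv2.imwrite(name,im)
E
python3 - <<'E'
from ov import *
t=load('top0.npz');s=load('scene0.npz')
# subpixel rects by upscaled colour segmentation
def seg(f,u0,v0,u1,v1,z,fn,nm):
    S=8
    im=cv2.resize(f['color'][v0:v1,u0:u1],None,fx=S,fy=S,interpolation=cv2.INTER_LINEAR)
    m=fn(im.astype(int)).astype(np.uint8)
    k,l,st,c=cv2.connectedComponentsWithStats(m); i=1+np.argmax(st[1:,4])
    cs,_=cv2.findContours((l==i).astype(np.uint8),cv2.RETR_EXTERNAL,cv2.CHAIN_APPROX_NONE)
    c=max(cs,key=cv2.contourArea)[:,0]
    uv=(c+.5)/S-.5+[u0,v0]
    W=atz(f,uv,z)[:,:2]*1000
    print(nm,cv2.minAreaRect(W.astype(np.float32)),'poly',(cv2.approxPolyDP(W.astype(np.float32)[:,None],6,True)[:,0]).round(1).tolist())
bright=lambda i:(i.min(2)>190)
seg(t,60,130,180,215,.14,bright,'face top'); seg(s,320,190,450,300,.14,bright,'face scene')
wood=lambda i:(i[...,0]-i[...,2]>45)
seg(t,240,165,390,228,.062,wood,'rack top'); seg(s,160,140,280,220,.062,wood,'rack scene')
E
```

```text
face top ((594.88232421875, 226.9820098876953), (80.84269714355469, 218.4945831298828), 12.677821159362793) poly [[655.7000122070312, 129.60000610351562], [609.5, 340.8999938964844], [533.2000122070312, 323.3999938964844], [579.5, 114.30000305175781]]
face scene ((577.513671875, 243.0199432373047), (111.34107971191406, 255.45977783203125), 13.218277931213379) poly [[658.0, 132.0], [610.7999877929688, 340.5], [533.4000244140625, 323.70001220703125], [533.9000244140625, 309.5], [507.1000061035156, 356.8999938964844], [494.29998779296875, 354.70001220703125], [523.2999877929688, 301.20001220703125], [537.2000122070312, 303.70001220703125], [567.2999877929688, 173.0], [540.4000244140625, 163.60000610351562], [548.0, 129.39999389648438], [580.5, 135.89999389648438], [574.7999877929688, 171.0], [624.5, 181.0], [637.2000122070312, 142.0], [578.9000244140625, 131.6999969482422], [579.7000122070312, 115.69999694824219]]
rack top ((528.3034057617188, -253.54669189453125), (302.5669250488281, 92.59256744384766), 85.36521911621094) poly [[582.5, -106.5999984741211], [494.79998779296875, -102.300
[... 330 characters left out ...]
], [475.70001220703125, -354.0], [496.20001220703125, -329.0], [544.5, -333.20001220703125], [541.4000244140625, -367.70001220703125], [497.0, -401.20001220703125], [560.0, -406.1000061035156], [578.2999877929688, -377.29998779296875], [606.9000244140625, -358.5], [629.7999877929688, -110.0999984741211], [612.7000122070312, -80.0999984741211], [548.0, -76.30000305175781], [496.0, -100.5999984741211], [490.8999938964844, -166.8000030517578], [533.0999755859375, -137.10000610351562], [548.0999755859375, -140.3000030517578], [558.0, -158.5], [537.5999755859375, -182.39999389648438], [486.79998779296875, -199.6999969482422], [479.70001220703125, -283.0], [316.29998779296875, -178.1999969482422]]
```

```bash
cat > fit.py <<'E'
from ov import *
t=load('top0.npz');s=load('scene0.npz')
ya=np.deg2rad(12.65); A=np.array([592.2,239.0])/1000
ax=np.array([np.cos(ya),np.sin(ya)]); ay=np.array([-np.sin(ya),np.cos(ya)])
import sys
hy=float(sys.argv[1]); 
H=A+ay*hy
print('hole',H)
cut=[box(*H,ya,.044,.040,.14,.152),box(*H,ya,.026,.034,.152,.190),box(*H,ya,.001,.034,.19,.212),box(*A,ya,.08,.24,.139,.14)]
draw(t,cut,120,125,190,185,10,'pics/f_t.png'); draw(s,cut,320,200,395,260,10,'pics/f_s.png')
yr=np.deg2rad(-4.45); C=np.array([528.1,-253.8])/1000
rx=np.array([np.cos(yr),np.sin(yr)]); ry=np.array([-np.sin(yr),np.cos(yr)])
F=C-ry*.095; 
F=F+rx*float(sys.argv[2])+ry*float(sys.argv[3]); print('fork',F,'slot',C); yf=yr+np.deg2rad(float(sys.argv[4]))
fk=[box(*C,yr,.09,.3,.0,.062),box(*C,yr,.028,.028,.061,.062),box(*F,yf,.05,.036,.062,.074),box(*F,yf,.014,.016,.074,.132,.016),box(*F,yf,.014,.016,.074,.132,-.016)]
draw(t,fk,290,170,370,230,10,'pics/k_t.png'); draw(s,fk,165,135,245,195,10,'pics/k_s.png')
im=[cv2.resize(cv2.imread('pics/'+n),(400,300) ) for n in('f_t.png','f_s.png','k_t.png','k_s.png')]
cv2.imwrite(sys.argv[5],np.vstack([np.hstack(im[:2]),np.hstack(im[2:])]))
E
python3 fit.py -.084 0 0 0 pics/m1.png
```

```text
hole [0.61059556 0.15703901]
fork [ 0.52072904 -0.34851362] slot [ 0.5281 -0.2538]
```

View pics/m1.png

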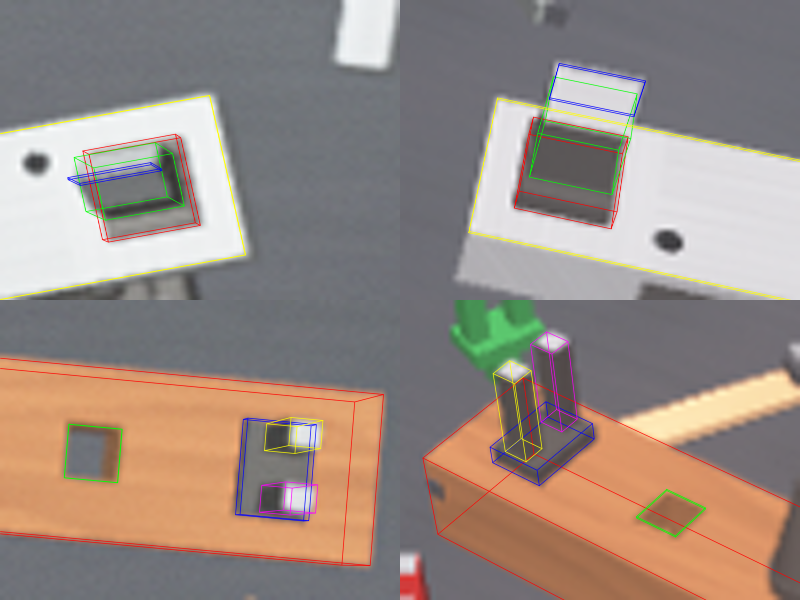

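View pics/f_t.png

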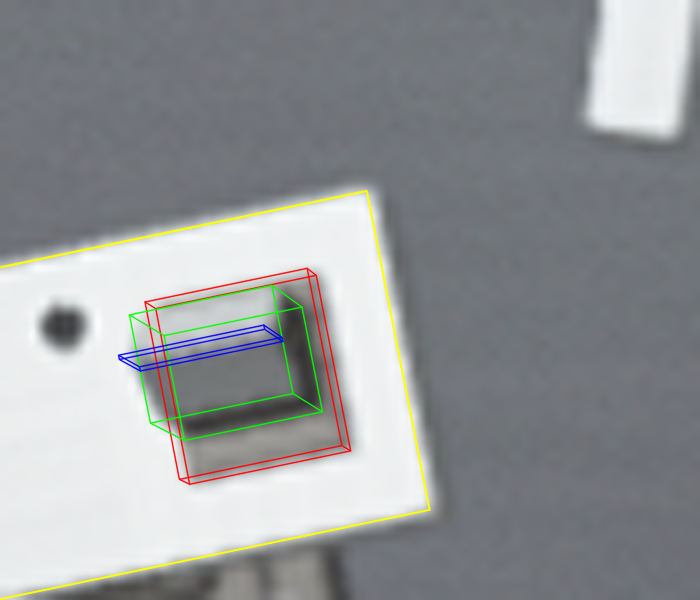

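View pics/k_s.png

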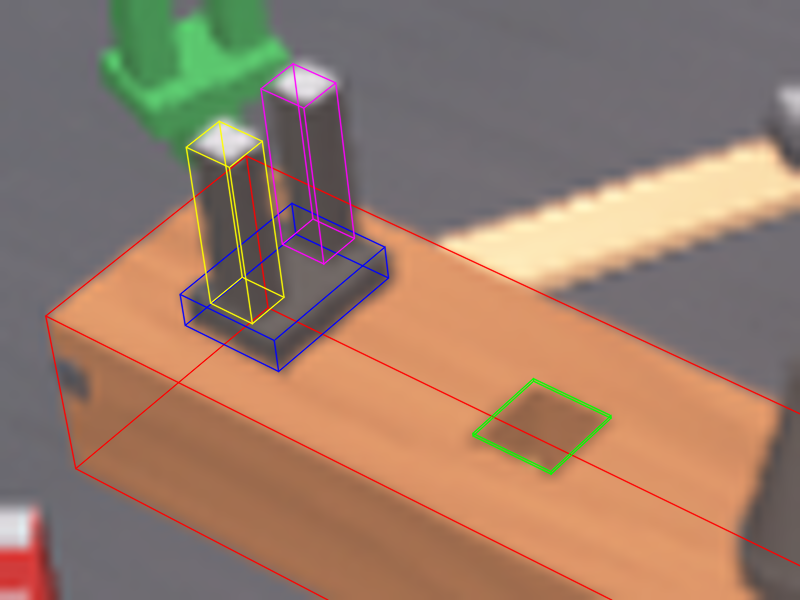

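View pics/k_t.png

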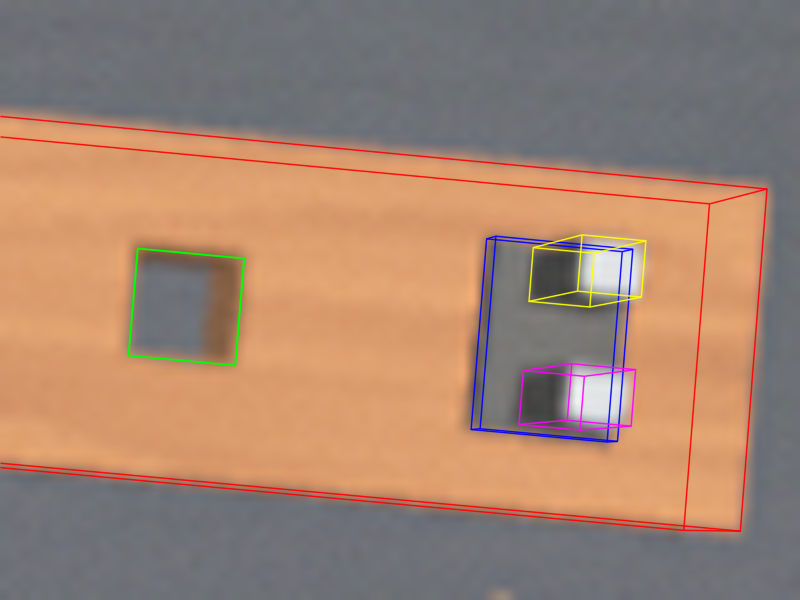

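Run:
```python
from h import *
from bench import env
s=env.observe(); q=s['orientation']; M=R.from_quat([q[1],q[2],q[3],q[0]]).as_matrix(); print(M.round(4))
for yw in(12.65,-4.45):
    a=np.deg2rad(yw); d=np.array([np.cos(a),np.sin(a),0])
    for sg in(1,-1):
        # twist about tool x
        y=M[:,1]; z=M[:,2]; print(yw,sg,np.degrees(np.arctan2(sg*d@z,sg*d@y)), np.degrees(np.arctan2(sg*d@z,sg*d@y))/8)
P=np.array([.611,.157]);F=np.array([.5207,-.3485]);S=np.array([.5281,-.2538])
for n,p in(('H',P),('F',F),('S',S)): print(n,np.hypot(*p),np.degrees(np.arctan2(p[1],p[0])), M.T@np.r_[p-s['eef_pos'][:2],0])
```

```text
[[-1.000e-04  2.713e-01 -9.625e-01]
 [ 1.600e-03 -9.625e-01 -2.713e-01]
 [-1.000e+00 -1.600e-03 -3.000e-04]]
12.65 1 -86.90607563941721 -10.863259454927151
12.65 -1 93.0939243605828 11.63674054507285
-4.45 1 -69.80609816786061 -8.725762270982576
-4.45 -1 110.19390183213939 13.774237729017424
H 0.6308486347769963 14.410720354649307 [ 0.00106486 -0.53486288 -0.63055087]
F 0.626562638528663 -33.79405249259743 [ 2.50846640e-04 -7.28296710e-02 -4.06477237e-01]
S 0.5859215391159468 -25.668511012350137 [ 4.04455589e-04 -1.61968887e-01 -4.39295322e-01]
```

Both views fit the models well (cutter shoulder at top crop ~(250,375), fork prongs at (610,265)/(600,395)). Moving above the cutter.

Create go.py:
```python
import sys
from h import *
from bench import env
# usage: go.py x y z yawdeg   (world target for TCP; tool y along yaw)
def rel(x,y,z,yaw,pr=True):
    s=env.observe(); q=s['orientation']; M=R.from_quat([q[1],q[2],q[3],q[0]]).as_matrix()
    a=np.deg2rad(yaw); d=np.array([np.cos(a),np.sin(a),0])
    tw=np.degrees(np.arctan2(d@M[:,2],d@M[:,1]))/8
    v=M.T@(np.array([x,y,z])-s['eef_pos'])
    print('t',round(s['clock'],2),'pos',s['eef_pos'].round(4),'F',s['force'].round(1),'M',s['ft_torque'].round(2),'w',round(s['width'],4),'tilt',M[:,0].round(4))
    print('shift',v.round(4),'twist',round(tw,3),'yaw now',np.degrees(np.arctan2(M[1,1],M[0,1])).round(2))
rel(*map(float,sys.argv[1:5]))
```

```text
(no output)
```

Call:
servo_tool(
  plan=[
    {"tx": -0.06,"ty": -0.535,"tz": -0.631,"twist": -10.86},
    {"tx": -0.06,"ty": -0.535,"tz": -0.631,"twist": -10.86},
    {"tx": -0.06,"ty": -0.535,"tz": -0.631,"twist": -10.86},
    {"tx": -0.06,"ty": -0.535,"tz": -0.631,"twist": -10.86},
    {"tx": -0.06,"ty": -0.535,"tz": -0.631,"twist": -10.86},
    {"tx": -0.06,"ty": -0.535,"tz": -0.631,"twist": -10.86},
    {"tx": -0.06,"ty": -0.535,"tz": -0.631,"twist": -10.86},
    {"tx": -0.06,"ty": -0.535,"tz": -0.631,"twist": -10.86},
    {"tx": -0.06,"ty": -0.535,"tz": -0.631,"twist": -10.86},
    {"tx": -0.06,"ty": -0.535,"tz": -0.631,"twist": -10.86},
    {"tx": -0.06,"ty": -0.535,"tz": -0.631,"twist": -10.86},
    {"tx": -0.06,"ty": -0.535,"tz": -0.631,"twist": -10.86},
  ],
)

```text
clock: 1.3
eef_pos: [0.4842, -0.0309, 0.2841]
orientation: [0.552, 0.442, 0.552, -0.442]
force: [-0.1, -1.9, 1.1]
width: 0.0928
```

```bash
python3 go.py .611 .157 .30 12.65
```

```text
t 1.3 pos [ 0.4842 -0.0309  0.2841] F [-0.1 -1.9  1.1] M [-0.1  -0.13 -0.01] w 0.0928 tilt [-2.e-04 -2.e-04 -1.e+00]
shift [-0.016   0.165  -0.1555] twist 0.003 yaw now 12.68
```

Call:
servo_tool(
  plan=[
    {"tx": -0.013,"ty": 0.162,"tz": -0.152,"twist": 0},
    {"tx": -0.013,"ty": 0.162,"tz": -0.152,"twist": 0},
    {"tx": -0.013,"ty": 0.162,"tz": -0.152,"twist": 0},
    {"tx": -0.013,"ty": 0.162,"tz": -0.152,"twist": 0},
    {"tx": -0.013,"ty": 0.162,"tz": -0.152,"twist": 0},
    {"tx": -0.013,"ty": 0.162,"tz": -0.152,"twist": 0},
    {"tx": -0.013,"ty": 0.162,"tz": -0.152,"twist": 0},
  ],
)

```text
clock: 2.0
eef_pos: [0.608, 0.1508, 0.2961]
orientation: [0.552, 0.441, 0.553, -0.442]
force: [0.3, 0.3, -0.2]
width: 0.0932
```

```bash
python3 go.py .611 .157 .179 12.65
python3 - <<'E'
from ov import *
from bench import vision
f=vision.grab_frame('scene'); crop(f,300,120,430,280,4,'pics/ap.png')
E
```

```text
t 2.0 pos [0.608  0.1508 0.2961] F [ 0.3  0.3 -0.2] M [-0.04 -0.1  -0.01] w 0.0932 tilt [-1.9e-03 -6.0e-04 -1.0e+00]
shift [ 0.1171  0.0045 -0.0054] twist 0.005 yaw now 12.69
```

View pics/ap.png

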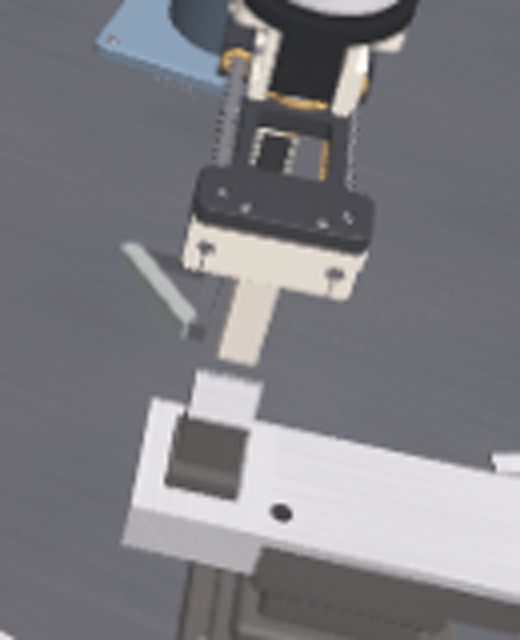

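The open finger sits over the cutter with its tip just behind the wedge (crop ~(240,360)), and nothing is in the way. Descending.

Call:
servo_tool(
  plan=[
    {"tx": 0.02,"ty": 0.0045,"tz": -0.0054},
    {"tx": 0.06,"ty": 0.0045,"tz": -0.0054},
    {"tx": 0.1,"ty": 0.0045,"tz": -0.0054},
    {"tx": 0.116,"ty": 0.0045,"tz": -0.0054},
    {"tx": 0.116,"ty": 0.0045,"tz": -0.0054},
    {"tx": 0.116,"ty": 0.0045,"tz": -0.0054},
  ],
)

```text
schema error: expected keys tx, ty, tz, twist
```

```bash
python3 go.py .611 .157 .179 12.65
python3 - <<'E'
from ov import *
from bench import vision
f=vision.grab_frame('scene'); crop(f,300,120,430,280,4,'pics/ap2.png')
E
```

```text
t 2.05 pos [0.6078 0.1501 0.2964] F [-0.4  0.1 -0.3] M [-0.07 -0.12 -0.05] w 0.0932 tilt [-1.5e-03 -6.0e-04 -1.0e+00]
shift [ 0.1174  0.0048 -0.0061] twist -0.004 yaw now 12.62
```

View pics/ap2.png

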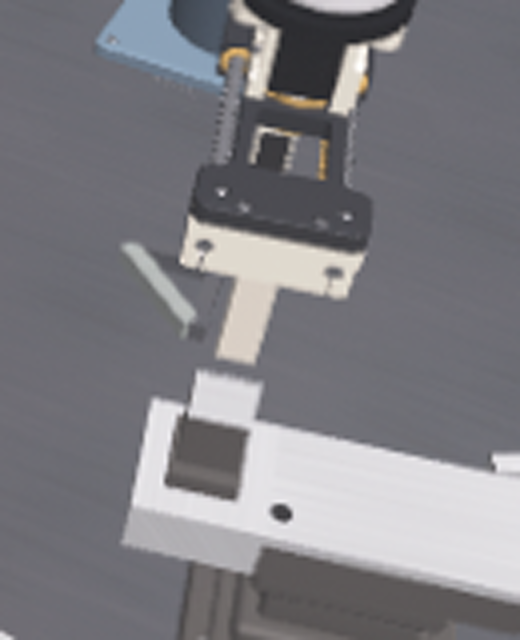

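The call was refused because twist was left out, so nothing moved. Repeating it with all keys.

Call:
servo_tool(
  plan=[
    {"tx": 0.02,"ty": 0.0048,"tz": -0.006,"twist": 0},
    {"tx": 0.06,"ty": 0.0048,"tz": -0.006,"twist": 0},
    {"tx": 0.1,"ty": 0.0048,"tz": -0.006,"twist": 0},
    {"tx": 0.116,"ty": 0.0048,"tz": -0.006,"twist": 0},
    {"tx": 0.116,"ty": 0.0048,"tz": -0.006,"twist": 0},
    {"tx": 0.116,"ty": 0.0048,"tz": -0.006,"twist": 0},
  ],
)

```text
clock: 2.7
eef_pos: [0.612, 0.1565, 0.1821]
orientation: [0.552, 0.443, 0.551, -0.442]
force: [-0.5, 0.7, 0.3]
width: 0.0931
```

```bash
python3 go.py .611 .157 .179 12.65
```

```text
t 2.7 pos [0.612  0.1565 0.1821] F [-0.5  0.7  0.3] M [-0.03 -0.14  0.03] w 0.0931 tilt [ 8.e-04 -0.e+00 -1.e+00]
shift [ 0.0031 -0.0008 -0.0006] twist -0.014 yaw now 12.54
```

Call:
servo_tool(
  plan=[
    {"tx": 0.003,"ty": -0.0008,"tz": -0.0005,"twist": 0},
    {"tx": 0.003,"ty": -0.0008,"tz": -0.0005,"twist": 0},
    {"tx": 0.003,"ty": -0.0008,"tz": -0.0005,"twist": 0},
    {"tx": 0.003,"ty": -0.0008,"tz": -0.0005,"twist": 0},
    {"tx": 0.003,"ty": -0.0008,"tz": -0.0005,"twist": 0},
    {"tx": 0.003,"ty": -0.0008,"tz": -0.0005,"twist": 0},
    {"tx": 0.003,"ty": -0.0008,"tz": -0.0005,"twist": 0},
    {"tx": 0.003,"ty": -0.0008,"tz": -0.0005,"twist": 0},
  ],
  fingers=10,
  grip_force=12,
)

```text
clock: 3.5
eef_pos: [0.6109, 0.158, 0.178]
orientation: [0.552, 0.442, 0.552, -0.442]
force: [-0.2, -0.2, -0.5]
width: 0.0335
```

```bash
python3 go.py .611 .157 .179 12.65
```

```text
t 3.5 pos [0.6109 0.158  0.178 ] F [-0.2 -0.2 -0.5] M [-0.05 -0.13  0.03] w 0.0335 tilt [-1.e-04  0.e+00 -1.e+00]
shift [-0.001  -0.0001  0.001 ] twist -0.003 yaw now 12.63
```

Call:
servo_tool(
  plan=[
    {"tx": 0,"ty": 0,"tz": 0,"twist": 0},
    {"tx": 0,"ty": 0,"tz": 0,"twist": 0},
    {"tx": 0,"ty": 0,"tz": 0,"twist": 0},
  ],
)

```text
clock: 3.8
eef_pos: [0.6108, 0.1579, 0.178]
orientation: [0.552, 0.442, 0.552, -0.442]
force: [-0.7, -0.5, 0.1]
width: 0.026
```

```bash
python3 go.py .611 .157 .178 12.65
```

```text
t 3.8 pos [0.6108 0.1579 0.178 ] F [-0.7 -0.5  0.1] M [-0.01  0.01 -0.04] w 0.026 tilt [-2.e-04 -0.e+00 -1.e+00]
shift [ 0.     -0.      0.0009] twist -0.003 yaw now 12.62
```

Gripped at 26.0 mm with almost no side force, so it is centred. Tightening the grip and lifting.

Call:
servo_tool(
  plan=[
    {"tx": 0,"ty": 0,"tz": 0,"twist": 0},
    {"tx": 0,"ty": 0,"tz": 0,"twist": 0},
    {"tx": -0.004,"ty": 0,"tz": 0,"twist": 0},
    {"tx": -0.01,"ty": 0,"tz": 0,"twist": 0},
  ],
  grip_force=50,
)

```text
clock: 4.2
eef_pos: [0.6102, 0.1579, 0.1872]
orientation: [0.551, 0.441, 0.553, -0.443]
force: [-0.5, 0.5, -4.7]
width: 0.0259
```

```bash
python3 go.py .611 .157 .30 12.65
```

```text
t 4.2 pos [0.6102 0.1579 0.1872] F [-0.5  0.5 -4.7] M [-0.01 -0.1  -0.03] w 0.0259 tilt [-2.5e-03 -2.0e-04 -1.0e+00]
shift [-0.1128  0.0003  0.001 ] twist -0.003 yaw now 12.62
```

Call:
servo_tool(
  plan=[
    {"tx": -0.03,"ty": 0,"tz": 0,"twist": 0},
    {"tx": -0.06,"ty": 0,"tz": 0,"twist": 0},
    {"tx": -0.075,"ty": 0,"tz": 0,"twist": 0},
    {"tx": -0.075,"ty": 0,"tz": 0,"twist": 0},
  ],
)

```text
clock: 4.6
eef_pos: [0.6123, 0.1581, 0.2662]
orientation: [0.553, 0.443, 0.551, -0.441]
force: [0.6, -0.1, -4.1]
width: 0.0256
```

```bash
python3 go.py .528 -.2537 .262 -4.45;  python3 - <<'E'
from ov import *
from bench import vision
f=vision.grab_frame('top'); crop(f,60,120,190,220,5,'pics/hole.png'); np.savez('topH.npz',**f)
f=vision.grab_frame('scene'); crop(f,300,120,430,280,4,'pics/ap3.png'); np.savez('sceneH.npz',**f)
E
```

```text
t 4.6 pos [0.6123 0.1581 0.2662] F [ 0.6 -0.1 -4.1] M [-0.05 -0.14 -0.  ] w 0.0256 tilt [ 5.6e-03  5.0e-04 -1.0e+00]
shift [ 0.0036 -0.1723  0.3834] twist 2.135 yaw now 12.63
```

View pics/ap3.png

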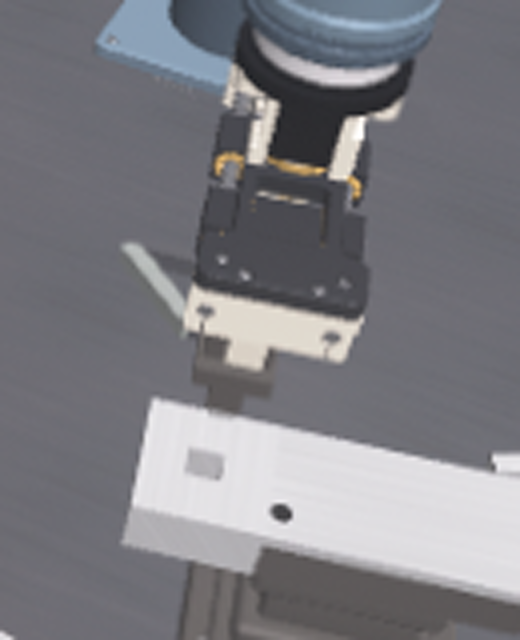

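The cutter is out and held. The empty hole shows at crop (205,464). Carrying the cutter over the slot.

Call:
servo_tool(
  plan=[
    {"tx": 0.0,"ty": -0.02,"tz": 0.04,"twist": 0.3},
    {"tx": 0.0,"ty": -0.172,"tz": 0.383,"twist": 2.13},
    {"tx": 0.0,"ty": -0.172,"tz": 0.383,"twist": 2.13},
    {"tx": 0.0,"ty": -0.172,"tz": 0.383,"twist": 2.13},
    {"tx": 0.0,"ty": -0.172,"tz": 0.383,"twist": 2.13},
    {"tx": 0.0,"ty": -0.172,"tz": 0.383,"twist": 2.13},
    {"tx": 0.0,"ty": -0.172,"tz": 0.383,"twist": 2.13},
    {"tx": 0.0,"ty": -0.172,"tz": 0.383,"twist": 2.13},
    {"tx": 0.0,"ty": -0.172,"tz": 0.383,"twist": 2.13},
    {"tx": 0.0,"ty": -0.172,"tz": 0.383,"twist": 2.13},
    {"tx": 0.0,"ty": -0.172,"tz": 0.383,"twist": 2.13},
    {"tx": 0.0,"ty": -0.172,"tz": 0.383,"twist": 2.13},
  ],
)

```text
clock: 5.9
eef_pos: [0.5266, -0.2521, 0.262]
orientation: [0.48, 0.519, 0.481, -0.519]
force: [0.6, -0.8, -4.7]
width: 0.0258
```

```bash
python3 go.py .528 -.2537 .15 -4.45;  python3 - <<'E'
from ov import *
from bench import vision
f=vision.grab_frame('scene'); crop(f,150,80,290,220,5,'pics/ap4.png'); np.savez('scene4.npz',**f)
E
```

```text
t 5.9 pos [ 0.5266 -0.2521  0.262 ] F [ 0.6 -0.8 -4.7] M [-0.03 -0.11  0.  ] w 0.0258 tilt [-0.0015  0.0018 -1.    ]
shift [0.112  0.0017 0.0016] twist 0.01 yaw now -4.37
```

View pics/ap4.png

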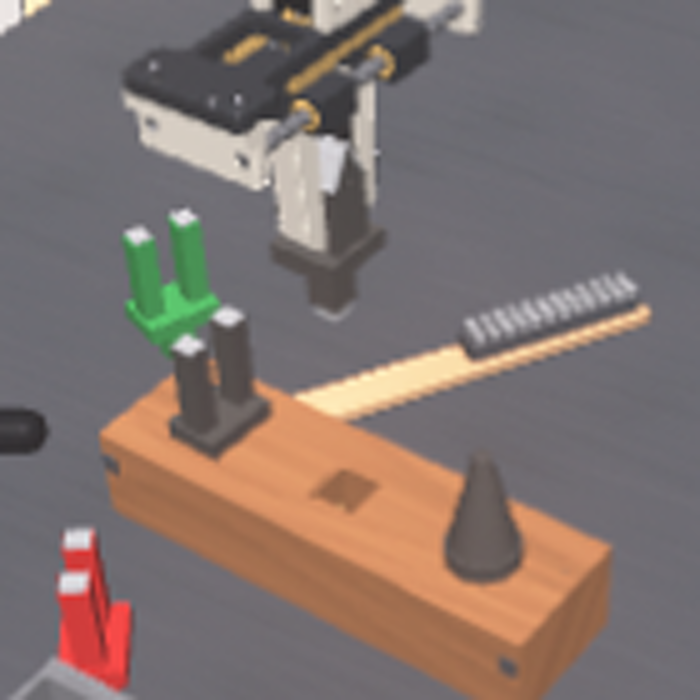

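View pics/hole.png

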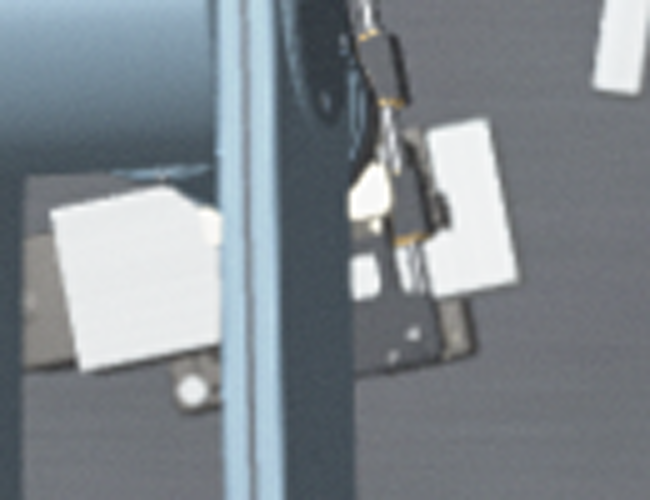

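The cutter hangs over the slot (crop shank (333,310), slot (345,490)). Descending, with the position corrected.

Call:
servo_tool(
  plan=[
    {"tx": 0.03,"ty": 0.0017,"tz": 0.0016,"twist": 0},
    {"tx": 0.07,"ty": 0.0017,"tz": 0.0016,"twist": 0},
    {"tx": 0.1,"ty": 0.0017,"tz": 0.0016,"twist": 0},
    {"tx": 0.112,"ty": 0.0017,"tz": 0.0016,"twist": 0},
    {"tx": 0.112,"ty": 0.0017,"tz": 0.0016,"twist": 0},
    {"tx": 0.112,"ty": 0.0017,"tz": 0.0016,"twist": 0},
  ],
)

```text
clock: 6.55
eef_pos: [0.5294, -0.2551, 0.1525]
orientation: [0.481, 0.519, 0.48, -0.519]
force: [-0.1, -0.9, -4.3]
width: 0.0259
```

```bash
python3 go.py .528 -.2537 .103 -4.45;  python3 - <<'E'
from ov import *
from bench import vision
f=vision.grab_frame('scene'); crop(f,150,80,290,220,5,'pics/ap5.png')
f=vision.grab_frame('top'); crop(f,60,120,190,220,5,'pics/hole2.png'); np.savez('topH.npz',**f)
E
```

```text
t 6.55 pos [ 0.5294 -0.2551  0.1525] F [-0.1 -0.9 -4.3] M [-0.   -0.1  -0.03] w 0.0259 tilt [ 0.0017 -0.0012 -1.    ]
shift [ 0.0495 -0.0016 -0.0014] twist 0.011 yaw now -4.36
```

View pics/ap5.png

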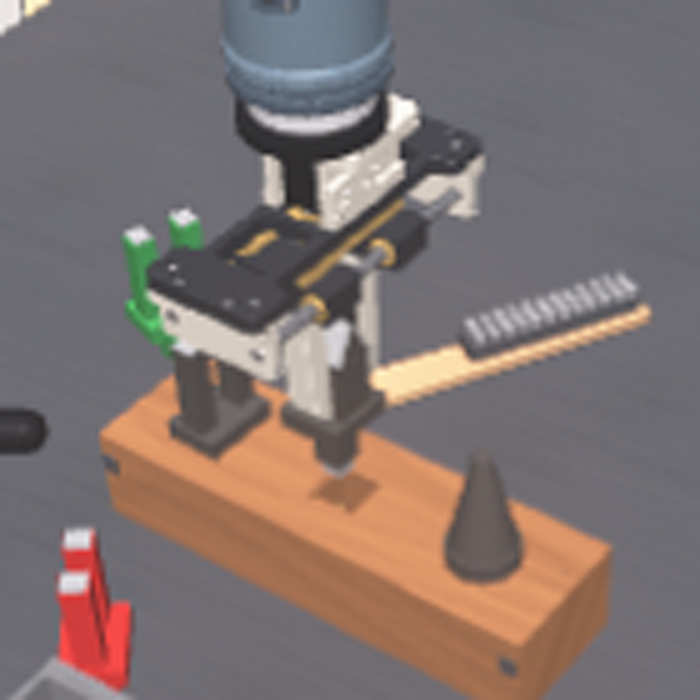

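View pics/hole2.png

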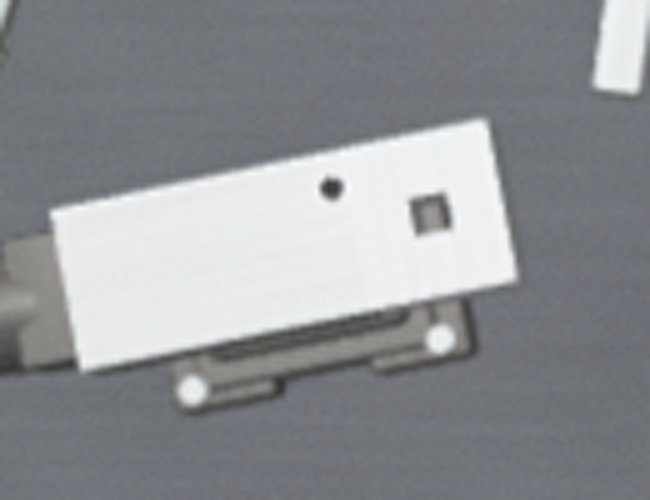

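The shank is centred over the slot. Lowering it to just above contact.

Call:
servo_tool(
  plan=[
    {"tx": 0.01,"ty": -0.0012,"tz": -0.0012,"twist": 0},
    {"tx": 0.025,"ty": -0.0012,"tz": -0.0012,"twist": 0},
    {"tx": 0.038,"ty": -0.0012,"tz": -0.0012,"twist": 0},
    {"tx": 0.045,"ty": -0.0012,"tz": -0.0012,"twist": 0},
    {"tx": 0.048,"ty": -0.0012,"tz": -0.0012,"twist": 0},
    {"tx": 0.048,"ty": -0.0012,"tz": -0.0012,"twist": 0},
  ],
)

```text
clock: 7.25
eef_pos: [0.5271, -0.2538, 0.1027]
orientation: [-0.48, -0.519, -0.481, 0.519]
force: [0.4, 0.3, -4.0]
width: 0.0258
```

```bash
python3 go.py .528 -.2537 .1 -4.45;  python3 - <<'E'
from ov import *
# hole from saved top & scene
for n,box_,sg in(('topH.npz',(135,150,160,175),1),('sceneH.npz',(340,222,362,248),1)):
    f=load(n);u0,v0,u1,v1=box_;S=8
    g=cv2.resize(f['color'][v0:v1,u0:u1].min(2),None,fx=S,fy=S,interpolation=cv2.INTER_LINEAR).astype(int)
    hi=np.percentile(g,80)
    for th in(.93,.88,.82):
        m=(g<th*hi).astype(np.uint8); k,l,st,c=cv2.connectedComponentsWithStats(m)
        d=[(np.hypot(*(c[i]-np.array(g.shape[::-1])/2)),i) for i in range(1,k) if st[i,4]>500]
        if not d: continue
        i=min(d)[1]; cs,_=cv2.findContours((l==i).astype(np.uint8),cv2.RETR_EXTERNAL,cv2.CHAIN_APPROX_NONE)
        uv=(max(cs,key=cv2.contourArea)[:,0]+.5)/S-.5+[u0,v0]
        print(n,th,hi,st[i],cv2.minAreaRect((atz(f,uv,.14)[:,:2]*1000).astype(np.float32)))
E
```

```text
t 7.25 pos [ 0.5271 -0.2538  0.1027] F [ 0.4  0.3 -4. ] M [-0.03 -0.16  0.  ] w 0.0258 tilt [-5.e-04  4.e-04 -1.e+00]
shift [ 0.0027  0.0009 -0.0002] twist 0.003 yaw now -4.42
topH.npz 0.93 239.0 [  47   61   83   83 5173] ((611.1051635742188, 154.7955322265625), (22.674694061279297, 23.546585083007812), 12.26579475402832)
topH.npz 0.88 239.0 [  50   63   78   79 4624] ((611.2680053710938, 154.9786376953125), (21.31658363342285, 22.163806915283203), 12.898404121398926)
topH.npz 0.82 239.0 [  53   66   73   73 4133] ((611.2083740234375, 154.93115234375), (19.931241989135742, 20.872156143188477), 11.785229682922363)
sceneH.npz 0.93 226.0 [  47   77   84   71 4540] ((610.951904296875, 156.2089080810547), (21.696535110473633, 22.465858459472656), 11.469622611999512)
sceneH.npz 0.88 226.0 [  50   81   78   65 3768] ((611.0694580078125, 156.3583526611328), (19.320283889770508, 21.008127212524414), 11.55249309539795)
sceneH.npz 0.82 226.0 [  55   86   71   58 2950] ((611.3648681640625, 156.4174346923828), (16.599580764770508, 19.90369415283203), 10.496234893798828)
```

Call:
servo_tool(
  plan=[
    {"tx": 0.001,"ty": 0,"tz": 0,"twist": 0},
    {"tx": 0.002,"ty": 0,"tz": 0,"twist": 0},
    {"tx": 0.003,"ty": 0,"tz": 0,"twist": 0},
    {"tx": 0.003,"ty": 0,"tz": 0,"twist": 0},
  ],
)

```text
clock: 7.65
eef_pos: [0.5273, -0.2538, 0.1001]
orientation: [0.48, 0.519, 0.48, -0.519]
force: [0.7, 0.0, -5.4]
width: 0.0257
```

```bash
python3 go.py .528 -.2537 .1 -4.45;  python3 - <<'E'
from ov import *
from bench import vision
f=vision.grab_frame('scene'); crop(f,150,80,290,220,5,'pics/ap6.png')
E
```

```text
t 7.65 pos [ 0.5273 -0.2538  0.1001] F [ 0.7  0.  -5.4] M [-0.08 -0.09  0.04] w 0.0257 tilt [ 2.e-04 -1.e-04 -1.e+00]
shift [ 0.0001  0.0007 -0.0002] twist 0.004 yaw now -4.41
```

View pics/ap6.png

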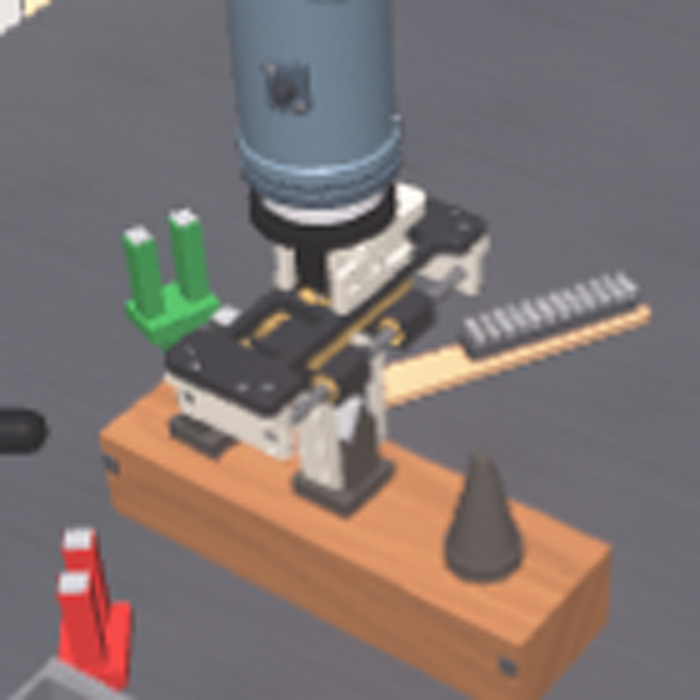

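The shoulder is almost on the rack (crop (343,490)), but no contact is felt yet. Easing down a little more.

Call:
servo_tool(
  plan=[
    {"tx": 0.0005,"ty": 0,"tz": 0,"twist": 0},
    {"tx": 0.001,"ty": 0,"tz": 0,"twist": 0},
    {"tx": 0.001,"ty": 0,"tz": 0,"twist": 0},
  ],
)

```text
clock: 8.0
eef_pos: [0.5274, -0.2539, 0.1]
orientation: [0.481, 0.519, 0.48, -0.519]
force: [-1.9, 2.6, 5.2]
width: 0.0259
```

Contact is felt at z = 0.100, as predicted for a seated shoulder. Releasing.

Call:
servo_tool(
  plan=[
    {"tx": -0.0005,"ty": 0,"tz": 0,"twist": 0},
    {"tx": -0.0005,"ty": 0,"tz": 0,"twist": 0},
    {"tx": -0.0005,"ty": 0,"tz": 0,"twist": 0},
    {"tx": -0.0005,"ty": 0,"tz": 0,"twist": 0},
    {"tx": -0.01,"ty": 0,"tz": 0,"twist": 0},
    {"tx": -0.04,"ty": 0,"tz": 0,"twist": 0},
    {"tx": -0.08,"ty": 0,"tz": 0,"twist": 0},
    {"tx": -0.11,"ty": 0,"tz": 0,"twist": 0},
    {"tx": -0.11,"ty": 0,"tz": 0,"twist": 0},
  ],
  fingers=80,
)

```text
clock: 8.9
eef_pos: [0.5296, -0.2555, 0.215]
orientation: [0.484, 0.52, 0.477, -0.518]
force: [0.2, -0.3, 0.8]
width: 0.0745
```

```bash
python3 go.py .520 -.3475 .2 -4.45;  python3 - <<'E'
from ov import *
from bench import vision
f=vision.grab_frame('scene'); crop(f,150,80,290,220,5,'pics/ap7.png'); np.savez('scene7.npz',**f)
f=vision.grab_frame('top'); crop(f,240,165,390,265,5,'pics/ap7t.png'); np.savez('top7.npz',**f)
E
```

```text
t 8.9 pos [ 0.5296 -0.2555  0.215 ] F [ 0.2 -0.3  0.8] M [-0.09 -0.05  0.02] w 0.0745 tilt [ 0.0082 -0.006  -0.9999]
shift [ 0.0154 -0.0027  0.0924] twist 0.005 yaw now -4.41
```

View pics/ap7.png

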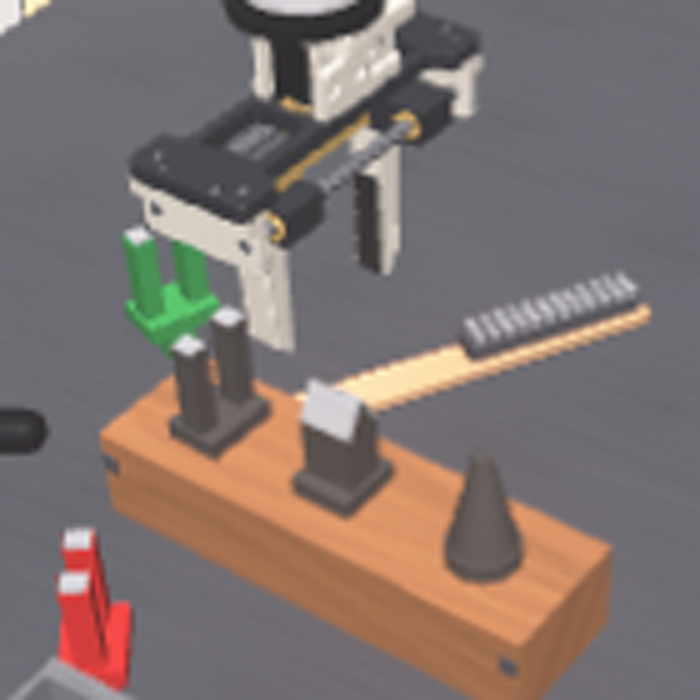

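View pics/ap7t.png

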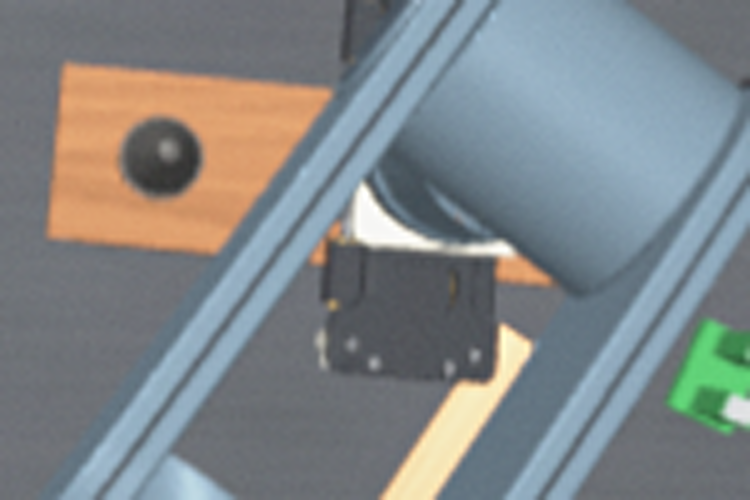

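The cutter stands upright in the middle slot (crop (343,440)). The fork and cone are untouched. Moving over the fork.

Call:
servo_tool(
  plan=[
    {"tx": 0.0,"ty": 0,"tz": 0.03,"twist": 0},
    {"tx": 0.0,"ty": 0,"tz": 0.065,"twist": 0},
    {"tx": 0.0,"ty": 0,"tz": 0.0935,"twist": 0},
    {"tx": 0.0,"ty": 0,"tz": 0.0935,"twist": 0},
    {"tx": 0.0,"ty": 0,"tz": 0.0935,"twist": 0},
    {"tx": 0.0,"ty": 0,"tz": 0.0935,"twist": 0},
  ],
)

```text
clock: 9.6
eef_pos: [0.5197, -0.3458, 0.208]
orientation: [0.48, 0.519, 0.481, -0.519]
force: [-0.9, -0.0, -0.4]
width: 0.0746
```

```bash
python3 go.py .5202 -.3472 .106 -4.45;  python3 - <<'E'
from ov import *
from bench import vision
f=vision.grab_frame('scene'); crop(f,150,80,290,220,5,'pics/ap8.png'); np.savez('scene8.npz',**f)
E
```

```text
t 9.6 pos [ 0.5197 -0.3458  0.208 ] F [-0.9 -0.  -0.4] M [-0.09 -0.09 -0.02] w 0.0746 tilt [-0.0015  0.002  -1.    ]
shift [0.102  0.0007 0.0016] twist 0.007 yaw now -4.39
```

View pics/ap8.png

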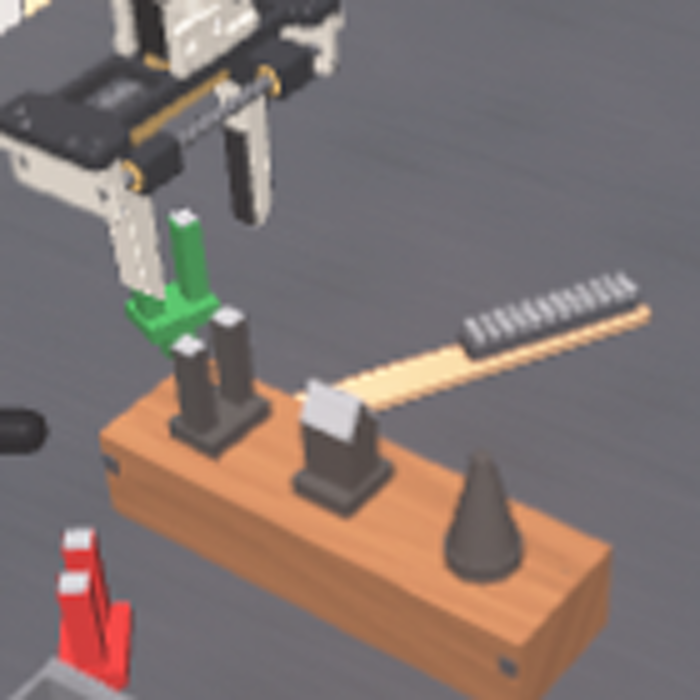

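Call:
servo_tool(
  plan=[
    {"tx": 0.02,"ty": 0.0003,"tz": 0.0005,"twist": 0},
    {"tx": 0.06,"ty": 0.0003,"tz": 0.0005,"twist": 0},
    {"tx": 0.09,"ty": 0.0003,"tz": 0.0005,"twist": 0},
    {"tx": 0.103,"ty": 0.0003,"tz": 0.0005,"twist": 0},
    {"tx": 0.103,"ty": 0.0003,"tz": 0.0005,"twist": 0},
    {"tx": 0.103,"ty": 0.0003,"tz": 0.0005,"twist": 0},
    {"tx": 0.103,"ty": 0.0003,"tz": 0.0005,"twist": 0},
  ],
)

```text
clock: 10.35
eef_pos: [0.5214, -0.3483, 0.1081]
orientation: [0.482, 0.519, 0.479, -0.519]
force: [1.3, 0.1, 0.1]
width: 0.0743
```

```bash
python3 go.py .5202 -.3472 .105 -4.45;  python3 - <<'E'
from ov import *
from bench import vision
f=vision.grab_frame('scene'); crop(f,150,80,290,220,5,'pics/ap9.png'); np.savez('scene9.npz',**f)
E
```

```text
t 10.35 pos [ 0.5214 -0.3483  0.1081] F [1.3 0.1 0.1] M [-0.09 -0.11  0.03] w 0.0743 tilt [ 0.0026 -0.0024 -1.    ]
shift [ 0.0031 -0.0013 -0.001 ] twist 0.006 yaw now -4.4
```

View pics/ap9.png

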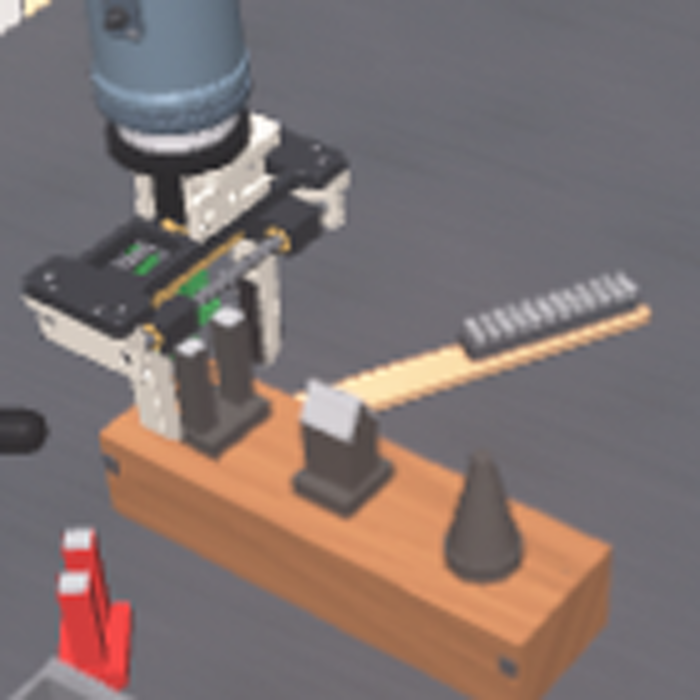

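The fingers straddle both prongs of the dark fork (crop tips (165,430) and (265,355)). Closing gently.

Call:
servo_tool(
  plan=[
    {"tx": 0.002,"ty": 0,"tz": 0,"twist": 0},
    {"tx": 0.002,"ty": 0,"tz": 0,"twist": 0},
    {"tx": 0.002,"ty": 0,"tz": 0,"twist": 0},
    {"tx": 0.002,"ty": 0,"tz": 0,"twist": 0},
    {"tx": 0.002,"ty": 0,"tz": 0,"twist": 0},
    {"tx": 0.002,"ty": 0,"tz": 0,"twist": 0},
  ],
  fingers=30,
  grip_force=15,
)

```text
clock: 11.0
eef_pos: [0.5203, -0.3476, 0.1041]
orientation: [-0.48, -0.519, -0.48, 0.519]
force: [-0.6, 0.5, 0.6]
width: 0.0461
```

```bash
python3 go.py .5202 -.3472 .105 -4.45
```

```text
t 11.0 pos [ 0.5203 -0.3476  0.1041] F [-0.6  0.5  0.6] M [-0.01 -0.04 -0.03] w 0.0461 tilt [ 0.e+00 -1.e-04 -1.e+00]
shift [-0.0009 -0.0001 -0.0004] twist 0.004 yaw now -4.42
```

Call:
servo_tool(
  plan=[
    {"tx": 0,"ty": 0,"tz": 0,"twist": 0},
    {"tx": 0,"ty": 0,"tz": 0,"twist": 0},
    {"tx": 0,"ty": 0,"tz": 0,"twist": 0},
    {"tx": -0.005,"ty": 0,"tz": 0,"twist": 0},
    {"tx": -0.03,"ty": 0,"tz": 0,"twist": 0},
    {"tx": -0.07,"ty": 0,"tz": 0,"twist": 0},
    {"tx": -0.11,"ty": 0,"tz": 0,"twist": 0},
    {"tx": -0.15,"ty": 0,"tz": 0,"twist": 0},
    {"tx": -0.16,"ty": 0,"tz": 0,"twist": 0},
    {"tx": -0.16,"ty": 0,"tz": 0,"twist": 0},
    {"tx": -0.16,"ty": 0,"tz": 0,"twist": 0},
  ],
  grip_force=50,
)

```text
clock: 12.1
eef_pos: [0.5194, -0.3468, 0.2613]
orientation: [-0.479, -0.519, -0.482, 0.519]
force: [-0.5, 0.4, -4.8]
width: 0.0459
```

```bash
python3 go.py .611 .156 .262 12.65;  python3 - <<'E'
from ov import *
from bench import vision
f=vision.grab_frame('scene'); crop(f,120,40,260,180,5,'pics/ap10.png'); np.savez('scene10.npz',**f)
E
```

```text
t 12.1 pos [ 0.5194 -0.3468  0.2613] F [-0.5  0.4 -4.8] M [-0.03 -0.02 -0.03] w 0.0459 tilt [-0.0031  0.003  -1.    ]
shift [ 5.000e-04  5.260e-02 -5.083e-01] twist -2.133 yaw now -4.42
```

View pics/ap10.png

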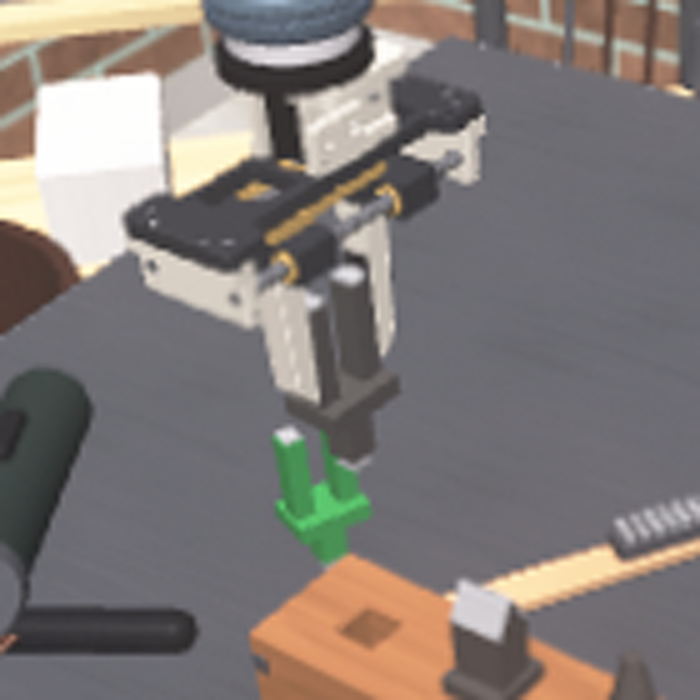

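The fork is held upright and clear of the rack (shank tip at crop (353,462)), and its shank looks off-centre. Carrying it over the anvil.

Call:
servo_tool(
  plan=[
    {"tx": 0.0,"ty": 0.003,"tz": -0.03,"twist": -0.1},
    {"tx": 0,"ty": 0.0526,"tz": -0.508,"twist": -2.13},
    {"tx": 0,"ty": 0.0526,"tz": -0.508,"twist": -2.13},
    {"tx": 0,"ty": 0.0526,"tz": -0.508,"twist": -2.13},
    {"tx": 0,"ty": 0.0526,"tz": -0.508,"twist": -2.13},
    {"tx": 0,"ty": 0.0526,"tz": -0.508,"twist": -2.13},
    {"tx": 0,"ty": 0.0526,"tz": -0.508,"twist": -2.13},
    {"tx": 0,"ty": 0.0526,"tz": -0.508,"twist": -2.13},
    {"tx": 0,"ty": 0.0526,"tz": -0.508,"twist": -2.13},
    {"tx": 0,"ty": 0.0526,"tz": -0.508,"twist": -2.13},
    {"tx": 0,"ty": 0.0526,"tz": -0.508,"twist": -2.13},
    {"tx": 0,"ty": 0.0526,"tz": -0.508,"twist": -2.13},
  ],
)

```text
clock: 13.35
eef_pos: [0.6107, 0.1596, 0.2606]
orientation: [0.551, 0.44, 0.555, -0.441]
force: [0.2, -0.9, -3.6]
width: 0.046
```

Call:
servo_tool(
  plan=[
    {"tx": 0,"ty": 0,"tz": 0,"twist": 0},
    {"tx": 0,"ty": 0,"tz": 0,"twist": 0},
    {"tx": 0,"ty": 0,"tz": 0,"twist": 0},
    {"tx": 0,"ty": 0,"tz": 0,"twist": 0},
  ],
)

```text
clock: 13.75
eef_pos: [0.6119, 0.1536, 0.2639]
orientation: [0.551, 0.442, 0.552, -0.443]
force: [0.1, -1.3, -5.1]
width: 0.0459
```

```bash
python3 go.py .611 .156 .226 12.65;  python3 - <<'E'
from ov import *
from bench import vision
f=vision.grab_frame('scene'); crop(f,300,120,430,280,4,'pics/ap11.png'); np.savez('scene11.npz',**f)
E
```

```text
t 13.75 pos [0.6119 0.1536 0.2639] F [ 0.1 -1.3 -5.1] M [-0.05 -0.08 -0.02] w 0.0459 tilt [-4.e-04 -2.e-04 -1.e+00]
shift [ 0.0379 -0.0003 -0.0026] twist -0.017 yaw now 12.52
```

View pics/ap11.png

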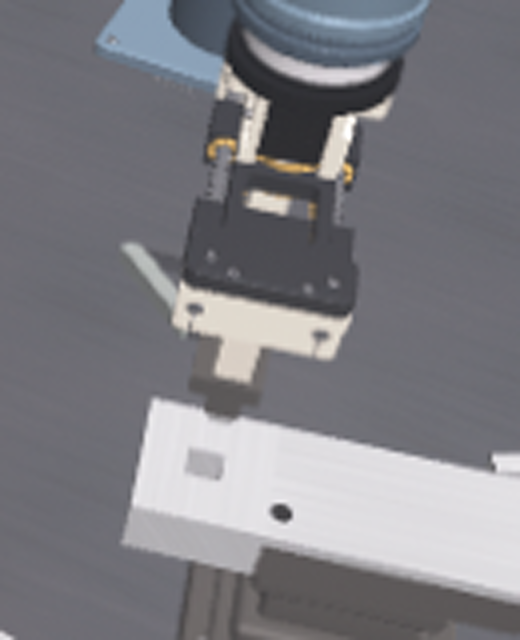

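```bash
cat > sh.py <<'E'
from ov import *
import sys
def forkboxes(p,yaw,ox,oy,dy=0):
    u=p[2]-.042; a=np.deg2rad(yaw); x,y=p[0]-np.sin(a)*dy,p[1]+np.cos(a)*dy
    return [box(x,y,a,.05,.036,u,u+.012),box(x,y,a,.018,.018,u-.03,u,ox,oy),box(x,y,a,.013,.013,u-.038,u-.03,ox,oy),box(x,y,a,.014,.016,u+.012,u+.07,.016),box(x,y,a,.014,.016,u+.012,u+.07,-.016)]
if __name__=='__main__':
    ox,oy,dy=map(float,sys.argv[1:4])
    draw(load('scene10.npz'),forkboxes((.5194,-.3468,.2613),-4.42,ox,oy,dy),170,85,210,140,12,'pics/a.png')
    draw(load('scene11.npz'),forkboxes((.6119,.1536,.2639),12.52,ox,oy,dy),335,190,375,245,12,'pics/b.png')
    f=load('scene10.npz'); crop(f,170,85,210,140,12,'pics/c.png')
    a,b=[cv2.imread('pics/'+n) for n in('a.png','b.png')]
    cv2.imwrite(sys.argv[4],cv2.resize(np.hstack([a,b]),None,fx=.8,fy=.8))
E
python3 sh.py 0 0 0 pics/sh1.png
```

```text
(no output)
```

View pics/sh1.png

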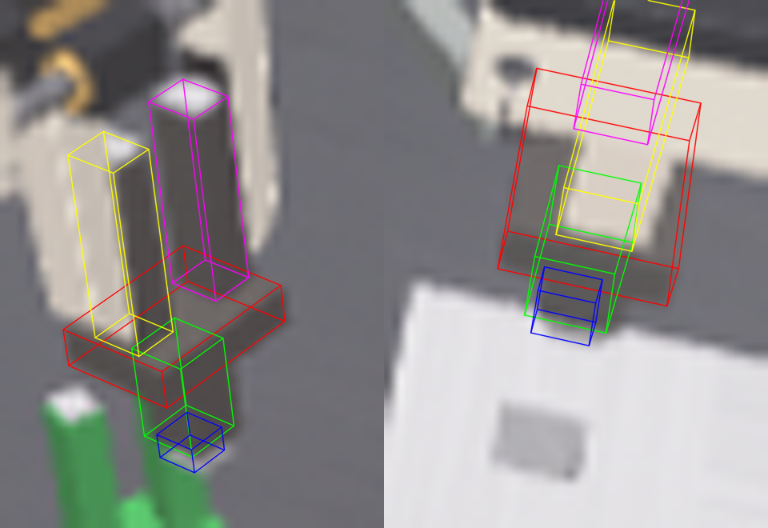

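```bash
python3 sh.py 0 .0022 .0005 pics/sh2.png
```

```text
(no output)
```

View pics/sh2.png

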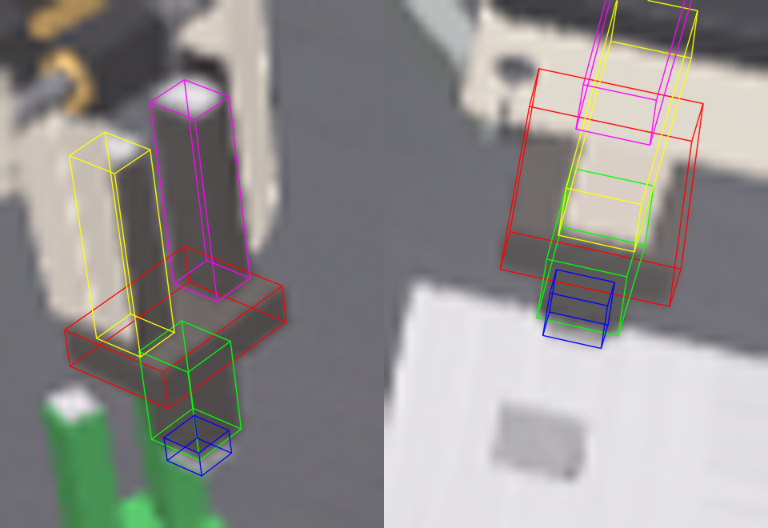

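With a shank offset of about +2.2 mm along the fork's y and about 0 along x, the model matches both views. The present TCP already allows for that. Lowering to just above the face.

Call:
servo_tool(
  plan=[
    {"tx": 0.01,"ty": 0,"tz": 0,"twist": -0.015},
    {"tx": 0.025,"ty": 0,"tz": 0,"twist": -0.015},
    {"tx": 0.034,"ty": 0,"tz": 0,"twist": -0.015},
    {"tx": 0.036,"ty": 0,"tz": 0,"twist": -0.015},
    {"tx": 0.036,"ty": 0,"tz": 0,"twist": -0.015},
    {"tx": 0.036,"ty": 0,"tz": 0,"twist": -0.015},
    {"tx": 0.036,"ty": 0,"tz": 0,"twist": -0.015},
  ],
)

```text
clock: 14.5
eef_pos: [0.6123, 0.1549, 0.2289]
orientation: [0.553, 0.442, 0.552, -0.441]
force: [-0.8, -0.6, -3.6]
width: 0.0459
```

```bash
python3 go.py .6117 .1536 .216 12.65;  python3 - <<'E'
from sh import *
from bench import vision,env
f=vision.grab_frame('scene'); np.savez('scene12.npz',**f)
p=env.observe()['eef_pos']; yaw=12.6
draw(f,forkboxes(p,yaw,0,.0022,.0005)[:3]+[box(.6111,.1562,np.deg2rad(12.65),.02,.02,.139,.14)],330,195,385,255,10,'pics/b12.png')
crop(f,330,195,385,255,10,'pics/c12.png')
cv2.imwrite('pics/sh12.png',cv2.resize(np.hstack([cv2.imread('pics/b12.png'),cv2.imread('pics/c12.png')]),None,fx=.7,fy=.7))
E
```

```text
t 14.5 pos [0.6123 0.1549 0.2289] F [-0.8 -0.6 -3.6] M [-0.05 -0.1   0.05] w 0.0459 tilt [ 1.5e-03  1.0e-04 -1.0e+00]
shift [ 0.0129 -0.0009  0.0012] twist 0.012 yaw now 12.75
```

View pics/sh12.png

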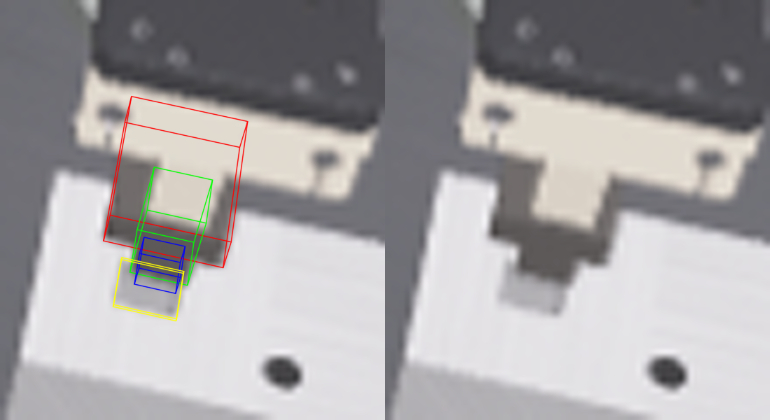

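Call:
servo_tool(
  plan=[
    {"tx": 0.004,"ty": -0.0005,"tz": 0.001,"twist": 0},
    {"tx": 0.007,"ty": -0.0005,"tz": 0.001,"twist": 0},
    {"tx": 0.009,"ty": -0.0005,"tz": 0.001,"twist": 0},
    {"tx": 0.011,"ty": -0.0005,"tz": 0.001,"twist": 0},
    {"tx": 0.012,"ty": -0.0005,"tz": 0.001,"twist": 0},
    {"tx": 0.012,"ty": -0.0005,"tz": 0.001,"twist": 0},
  ],
)

```text
clock: 15.15
eef_pos: [0.6115, 0.1538, 0.2158]
orientation: [0.552, 0.441, 0.553, -0.442]
force: [0.0, -0.7, -4.9]
width: 0.0456
```

```bash
python3 go.py .6117 .1536 .21 12.65
```

```text
t 15.15 pos [0.6115 0.1538 0.2158] F [ 0.  -0.7 -4.9] M [-0.01 -0.11  0.03] w 0.0456 tilt [-4.e-04 -0.e+00 -1.e+00]
shift [0.0058 0.0002 0.0002] twist 0.012 yaw now 12.74
```

Call:
servo_tool(
  plan=[
    {"tx": 0.001,"ty": 0,"tz": 0,"twist": 0},
    {"tx": 0.002,"ty": 0,"tz": 0,"twist": 0},
    {"tx": 0.003,"ty": 0,"tz": 0,"twist": 0},
    {"tx": 0.004,"ty": 0,"tz": 0,"twist": 0},
    {"tx": 0.005,"ty": 0,"tz": 0,"twist": 0},
    {"tx": 0.005,"ty": 0,"tz": 0,"twist": 0},
  ],
)

```text
clock: 15.75
eef_pos: [0.6116, 0.1537, 0.2109]
orientation: [0.552, 0.441, 0.552, -0.441]
force: [0.7, -1.0, -5.0]
width: 0.0459
```

```bash
python3 go.py .6117 .1536 .21 12.65
```

```text
t 15.75 pos [0.6116 0.1537 0.2109] F [ 0.7 -1.  -5. ] M [-0.05 -0.11  0.  ] w 0.0459 tilt [-2.e-04 -1.e-04 -1.e+00]
shift [0.0009 0.0001 0.0001] twist 0.012 yaw now 12.74
```

Still free, and right at the step to the full shank. I'll carry on in small steps.

Call:
servo_tool(
  plan=[
    {"tx": 0.001,"ty": 0,"tz": 0,"twist": -0.012},
    {"tx": 0.002,"ty": 0,"tz": 0,"twist": -0.012},
    {"tx": 0.003,"ty": 0,"tz": 0,"twist": -0.012},
    {"tx": 0.003,"ty": 0,"tz": 0,"twist": -0.012},
  ],
)

```text
clock: 16.15
eef_pos: [0.6115, 0.1537, 0.2079]
orientation: [0.553, 0.441, 0.553, -0.441]
force: [0.4, 0.2, -4.4]
width: 0.0457
```

```bash
python3 go.py .6117 .1536 .21 12.65
```

```text
t 16.15 pos [0.6115 0.1537 0.2079] F [ 0.4  0.2 -4.4] M [-0.18 -0.07 -0.05] w 0.0457 tilt [-2.e-04 -1.e-04 -1.e+00]
shift [-0.0021  0.0001  0.0001] twist 0.023 yaw now 12.84
```

Call:
servo_tool(
  plan=[
    {"tx": 0.001,"ty": 0,"tz": 0,"twist": 0.012},
    {"tx": 0.002,"ty": 0,"tz": 0,"twist": 0.02},
    {"tx": 0.003,"ty": 0,"tz": 0,"twist": 0.02},
    {"tx": 0.004,"ty": 0,"tz": 0,"twist": 0.02},
    {"tx": 0.004,"ty": 0,"tz": 0,"twist": 0.02},
  ],
)

```text
clock: 16.65
eef_pos: [0.6116, 0.1537, 0.2038]
orientation: [0.552, 0.442, 0.552, -0.442]
force: [0.3, -0.4, -4.7]
width: 0.0457
```

```bash
python3 go.py .6117 .1536 .21 12.65
```

```text
t 16.65 pos [0.6116 0.1537 0.2038] F [ 0.3 -0.4 -4.7] M [-0.27 -0.21  0.04] w 0.0457 tilt [-2.e-04 -1.e-04 -1.e+00]
shift [-0.0062  0.0001  0.0001] twist 0.004 yaw now 12.68
```

Run:
```python
from sh import *
from bench import vision,env
f=vision.grab_frame('scene'); np.savez('scene13.npz',**f)
s=env.observe();p=s['eef_pos']; yaw=12.65; print(s['force'].round(1),s['ft_torque'].round(2))
draw(f,forkboxes(p,yaw,0,.0022,.0005)[:3]+[box(.6111,.1562,np.deg2rad(12.65),.02,.02,.139,.14)],330,195,385,255,10,'pics/b12.png')
crop(f,330,195,385,255,10,'pics/c12.png')
cv2.imwrite('pics/sh13.png',cv2.resize(np.hstack([cv2.imread('pics/b12.png'),cv2.imread('pics/c12.png')]),None,fx=.7,fy=.7))
```

```text
[-0.5 -0.4 -5. ] [-0.22 -0.16 -0.01]
```

View pics/sh13.png

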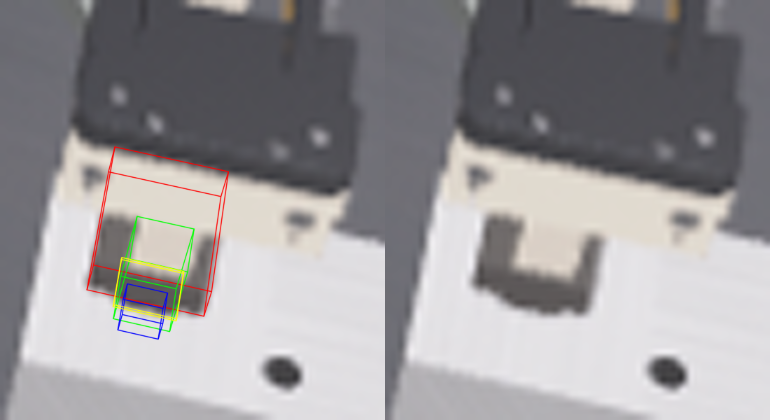

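The shank is in the hole with the shoulder still about 22 mm up, and the fork hasn't shifted in the grip (crop shoulder (535,290)). Continuing in small steps.

Call:
servo_tool(
  plan=[
    {"tx": 0.001,"ty": 0,"tz": 0,"twist": 0},
    {"tx": 0.002,"ty": 0,"tz": 0,"twist": 0},
    {"tx": 0.003,"ty": 0,"tz": 0,"twist": 0},
    {"tx": 0.004,"ty": 0,"tz": 0,"twist": 0},
    {"tx": 0.005,"ty": 0,"tz": 0,"twist": 0},
    {"tx": 0.005,"ty": 0,"tz": 0,"twist": 0},
  ],
)

```text
clock: 17.3
eef_pos: [0.6116, 0.1537, 0.1988]
orientation: [0.552, 0.442, 0.552, -0.442]
force: [0.2, -0.0, -5.4]
width: 0.0458
```

```bash
python3 go.py .6117 .1536 .182 12.65
```

```text
t 17.3 pos [0.6116 0.1537 0.1988] F [ 0.2 -0.  -5.4] M [-0.29 -0.19  0.05] w 0.0458 tilt [-2.e-04 -0.e+00 -1.e+00]
shift [0.0168 0.0001 0.0002] twist 0.003 yaw now 12.68
```

Call:
servo_tool(
  plan=[
    {"tx": 0.001,"ty": 0,"tz": 0,"twist": 0},
    {"tx": 0.002,"ty": 0,"tz": 0,"twist": 0},
    {"tx": 0.003,"ty": 0,"tz": 0,"twist": 0},
    {"tx": 0.004,"ty": 0,"tz": 0,"twist": 0},
    {"tx": 0.005,"ty": 0,"tz": 0,"twist": 0},
    {"tx": 0.006,"ty": 0,"tz": 0,"twist": 0},
    {"tx": 0.007,"ty": 0,"tz": 0,"twist": 0},
    {"tx": 0.007,"ty": 0,"tz": 0,"twist": 0},
  ],
)

```text
clock: 18.1
eef_pos: [0.6116, 0.1537, 0.1918]
orientation: [0.552, 0.442, 0.552, -0.442]
force: [0.6, -1.5, -5.8]
width: 0.046
```

```bash
python3 go.py .6117 .1536 .182 12.65
```

```text
t 18.1 pos [0.6116 0.1537 0.1918] F [ 0.6 -1.5 -5.8] M [-0.37 -0.24 -0.02] w 0.046 tilt [-1.e-04 -1.e-04 -1.e+00]
shift [0.0098 0.0001 0.0002] twist 0.004 yaw now 12.68
```

A light side push of about 1–2 N towards −y and +x. Shifting a few tenths of a mm with it and continuing.

Call:
servo_tool(
  plan=[
    {"tx": 0,"ty": 0.0002,"tz": 0.0005,"twist": 0},
    {"tx": 0.001,"ty": 0.0002,"tz": 0.0005,"twist": 0},
    {"tx": 0.002,"ty": 0.0002,"tz": 0.0005,"twist": 0},
    {"tx": 0.003,"ty": 0.0002,"tz": 0.0005,"twist": 0},
    {"tx": 0.004,"ty": 0.0002,"tz": 0.0005,"twist": 0},
    {"tx": 0.005,"ty": 0.0002,"tz": 0.0005,"twist": 0},
    {"tx": 0.006,"ty": 0.0002,"tz": 0.0005,"twist": 0},
    {"tx": 0.007,"ty": 0.0002,"tz": 0.0005,"twist": 0},
    {"tx": 0.007,"ty": 0.0002,"tz": 0.0005,"twist": 0},
  ],
)

```text
clock: 19.0
eef_pos: [0.6118, 0.1533, 0.1848]
orientation: [0.552, 0.442, 0.552, -0.442]
force: [0.6, -0.1, -4.1]
width: 0.046
```

```bash
python3 go.py .6117 .1536 .182 12.65
```

```text
t 19.0 pos [0.6118 0.1533 0.1848] F [ 0.6 -0.1 -4.1] M [-0.06 -0.08  0.  ] w 0.046 tilt [-3.e-04 -0.e+00 -1.e+00]
shift [ 0.0028 -0.0001 -0.0003] twist 0.004 yaw now 12.68
```

Side load is gone. The last 3 mm goes gently, until the shoulder touches.

Call:
servo_tool(
  plan=[
    {"tx": 0.0005,"ty": 0,"tz": 0,"twist": 0},
    {"tx": 0.001,"ty": 0,"tz": 0,"twist": 0},
    {"tx": 0.0015,"ty": 0,"tz": 0,"twist": 0},
    {"tx": 0.002,"ty": 0,"tz": 0,"twist": 0},
    {"tx": 0.0025,"ty": 0,"tz": 0,"twist": 0},
    {"tx": 0.0025,"ty": 0,"tz": 0,"twist": 0},
  ],
)

```text
clock: 19.6
eef_pos: [0.6119, 0.1533, 0.1825]
orientation: [0.552, 0.442, 0.552, -0.442]
force: [-0.4, 0.9, -3.7]
width: 0.0458
```

```bash
python3 go.py .6117 .1536 .182 12.65
```

```text
t 19.6 pos [0.6119 0.1533 0.1825] F [-0.4  0.9 -3.7] M [-0.02 -0.08  0.03] w 0.0458 tilt [-1.e-04 -0.e+00 -1.e+00]
shift [ 0.0005 -0.0001 -0.0003] twist 0.004 yaw now 12.68
```

Call:
servo_tool(
  plan=[
    {"tx": 0.0005,"ty": 0,"tz": 0,"twist": 0},
    {"tx": 0.001,"ty": 0,"tz": 0,"twist": 0},
    {"tx": 0.001,"ty": 0,"tz": 0,"twist": 0},
  ],
)

```text
clock: 19.9
eef_pos: [0.612, 0.1534, 0.1822]
orientation: [0.552, 0.442, 0.552, -0.442]
force: [-1.4, 0.3, -0.5]
width: 0.0461
```

Call:
servo_tool(
  plan=[
    {"tx": 0.0003,"ty": 0,"tz": 0,"twist": 0},
    {"tx": 0.0006,"ty": 0,"tz": 0,"twist": 0},
    {"tx": 0.0006,"ty": 0,"tz": 0,"twist": 0},
  ],
)

```text
clock: 20.2
eef_pos: [0.612, 0.1533, 0.1821]
orientation: [0.552, 0.442, 0.552, -0.441]
force: [-3.4, -0.3, 4.7]
width: 0.0459
```

```bash
python3 go.py .6117 .1536 .182 12.65
python3 - <<'E'
from sh import *
from bench import vision,env
f=vision.grab_frame('scene')
draw(f,forkboxes((.612-.0,.1534,.182),12.65,0,.0022,.0005)[:1],330,195,385,255,10,'pics/b12.png')
crop(f,330,195,385,255,10,'pics/c12.png')
cv2.imwrite('pics/sh14.png',cv2.resize(np.hstack([cv2.imread('pics/b12.png'),cv2.imread('pics/c12.png')]),None,fx=.7,fy=.7))
E
```

```text
t 20.2 pos [0.612  0.1533 0.1821] F [-3.4 -0.3  4.7] M [-0.21  0.7  -0.01] w 0.0459 tilt [ 0.001 -0.    -1.   ]
shift [ 0.0001 -0.0002 -0.0003] twist 0.004 yaw now 12.69
```

View pics/sh14.png

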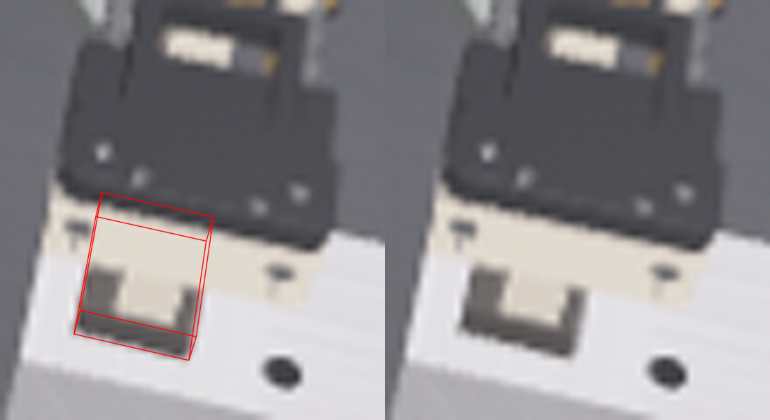

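Contact at z = 0.182, exactly the predicted fully-home height. The shoulder's lower edge sits on the face in the picture (crop (520,340)). Easing the load and releasing.

Call:
servo_tool(
  plan=[
    {"tx": -0.001,"ty": 0,"tz": 0,"twist": 0},
    {"tx": -0.001,"ty": 0,"tz": 0,"twist": 0},
    {"tx": -0.001,"ty": 0,"tz": 0,"twist": 0},
    {"tx": -0.001,"ty": 0,"tz": 0,"twist": 0},
    {"tx": -0.001,"ty": 0,"tz": 0,"twist": 0},
    {"tx": -0.001,"ty": 0,"tz": 0,"twist": 0},
    {"tx": -0.01,"ty": 0,"tz": 0,"twist": 0},
    {"tx": -0.04,"ty": 0,"tz": 0,"twist": 0},
    {"tx": -0.08,"ty": 0,"tz": 0,"twist": 0},
    {"tx": -0.12,"ty": 0,"tz": 0,"twist": 0},
    {"tx": -0.12,"ty": 0,"tz": 0,"twist": 0},
  ],
  fingers=80,
)

```text
clock: 21.35
eef_pos: [0.6145, 0.1536, 0.3089]
orientation: [0.555, 0.445, 0.549, -0.439]
force: [0.2, 0.0, -0.1]
width: 0.0744
```

```bash
python3 go.py .45 -.05 .35 12.65
```

```text
t 21.35 pos [0.6145 0.1536 0.3089] F [ 0.2  0.  -0.1] M [-0.05 -0.09 -0.01] w 0.0744 tilt [ 0.0128  0.001  -0.9999]
shift [-0.0434 -0.2047  0.1626] twist 0.005 yaw now 12.69
```

Call:
servo_tool(
  plan=[
    {"tx": -0.02,"ty": -0.03,"tz": 0.02,"twist": 0},
    {"tx": -0.02,"ty": -0.06,"tz": 0.05,"twist": 0},
    {"tx": -0.02,"ty": -0.1,"tz": 0.08,"twist": 0},
    {"tx": -0.02,"ty": -0.13,"tz": 0.11,"twist": 0},
    {"tx": -0.02,"ty": -0.17,"tz": 0.13,"twist": 0},
    {"tx": -0.02,"ty": -0.2,"tz": 0.16,"twist": 0},
    {"tx": -0.02,"ty": -0.2,"tz": 0.16,"twist": 0},
    {"tx": -0.02,"ty": -0.2,"tz": 0.16,"twist": 0},
    {"tx": -0.02,"ty": -0.2,"tz": 0.16,"twist": 0},
  ],
)

```text
clock: 22.25
eef_pos: [0.4524, -0.0461, 0.3211]
orientation: [0.552, 0.442, 0.552, -0.441]
force: [1.0, 0.3, -0.7]
width: 0.0744
```

Run:
```python
from sh import *
from bench import vision,env
s=vision.grab_frame('scene');t=vision.grab_frame('top');np.savez('sE.npz',**s);np.savez('tE.npz',**t)
b=forkboxes((.612,.1533,.182),12.68,0,.0022,.0003); b=[b[0],b[3],b[4]]
draw(s,b,320,185,395,255,6,'pics/e1.png'); draw(t,b,110,130,185,200,6,'pics/e2.png')
crop(s,150,130,290,225,5,'pics/e3.png')
cv2.imwrite('pics/end1.png',cv2.resize(np.hstack([cv2.imread('pics/e1.png'),cv2.imread('pics/e2.png')]),None,fx=.85,fy=.85))
C=cloud(s);m=(abs(C[...,0]-.612)<.04)&(abs(C[...,1]-.154)<.05)&(C[...,2]>.13)
z=C[m][:,2]; print(np.histogram(z,bins=np.arange(.13,.225,.005)))
cv2.imwrite('pics/end_s.png',s['color'][:,:,::-1])
```

```text
(array([ 35, 247, 434,  25, 177,  15,  13,  14,  12,  13,  14,  11,  23,
        25,  27,  29,  70,   1]), array([0.13 , 0.135, 0.14 , 0.145, 0.15 , 0.155, 0.16 , 0.165, 0.17 ,
       0.175, 0.18 , 0.185, 0.19 , 0.195, 0.2  , 0.205, 0.21 , 0.215,
       0.22 ]))
```

View pics/end1.png

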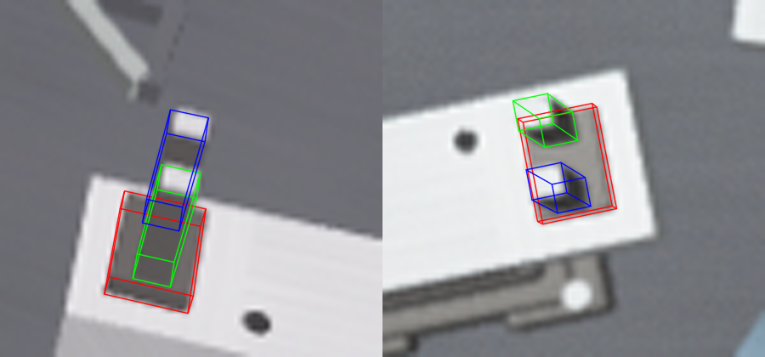

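View pics/end_s.png

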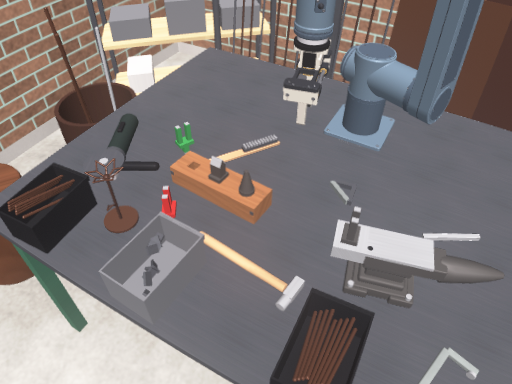

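The fork stands in the anvil's hole (scene (352,230)). Its plate top is at about 0.152 m and its prong tops at about 0.21 m, with the prongs side by side across the anvil. The cutter is in the middle slot (scene (217,170)), the cone is in its place (247,182), and the robot is clear of everything. Handing in.

```bash
python3 -c "
from bench import env
print(env.close_job()); print(env.observe()['clock'])"
```

```text
the job is handed in; nothing more can be done
None
the job is handed in; nothing more can be done
```

The tool change is done and handed in at about 22 s of the 67 s allowed. The hand-in itself gives no verdict.

- **Cutter:** I lifted it straight out of the anvil and stood it in the middle hole of the rack. I let go only when its shoulder touched at the expected height (TCP z 0.100 m).
- **Fork:** I took the dark fork from the rack and carried it to the anvil. I allowed for a shank offset of about 2.2 mm along its y, estimated from the pictures. I lowered it in small steps and moved it sideways about 0.5 mm when I felt a light push of 1–2 N. It touched down at TCP z 0.182 m, exactly the predicted fully-home height, and I released it there.

**Last checks:**
- **Fork seat:** the shoulder top measures about 0.152 m and the prong tops about 0.21 m, which fits the shoulder lying flat on the 0.140 m face. The prongs stand side by side across the anvil.
- **Rack and robot:** the cutter is in the middle hole, the cone is still in its place, and the robot touches nothing.
- **Forces:** readings taken at the end of each move stayed within about 6 N.
- **Disagreements:** one move call was refused for missing values, and nothing moved. No check disagreed otherwise, beyond 1–2 mm of scatter between the two cameras.

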